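# Assemble the two-tier bird bath

### The job

Build the two-tier bird bath on the round stone base: stand the large pot on it upside down, then the wide saucer on the pot, the small pot upside down in that saucer, the small saucer on top, and last lay the river stone in the small saucer as a perch. Centre every piece on the one below, and let go of each before fetching the next. Do not let a pot or saucer tip over, and leave the brush, secateurs, trowel and spray bottle where they are.

Things in the scene. Friction and masses are not known exactly. Their poses are not given: they have to be found in the camera images.
- stone_base: Round grey concrete pot base lying fixed on the bench, 150 mm across, 18 mm thick, flat top. Origin: centre of its underside, on the bench; its top is 18 mm above. Where the bird bath is to stand.
- pot_large: The larger terracotta pot, hollow, standing upside down (closed bottom uppermost, mouth on the bench). 84 mm tall; across the flat bottom, now on top, 62 mm, widening evenly to 77 mm at the rim band; the rim band is the lowest 22 mm and 88 mm across. Origin: centre of the mouth, on the bench as it stands; z points up to the flat bottom, at z = 84 mm. About 0.3 kg.
- saucer_wide: The larger white ceramic plant saucer, standing right way up. 140 mm across the rim, 24 mm tall; foot 128 mm across, wall 6 mm thick, leaning out slightly; the flat inside floor is 5 mm above the underside and 116 mm across. Origin: centre of its underside; z up. About 0.26 kg. Can be pinched by the wall from above.
- pot_small: The smaller terracotta pot, hollow, standing upside down. 58 mm tall; across the flat bottom, now on top, 42 mm, widening evenly to 51 mm at the rim band; the rim band is the lowest 16 mm and 60 mm across. Origin: centre of the mouth, on the bench as it stands; z points up to the flat bottom, at z = 58 mm. About 0.12 kg.
- saucer_small: The smaller white ceramic plant saucer, standing right way up. 100 mm across the rim, 20 mm tall; foot 88 mm across, wall 5 mm thick, leaning out slightly; the flat inside floor is 5 mm above the underside and 78 mm across. Origin: centre of its underside; z up. About 0.13 kg. Can be pinched by the wall from above.
- river_stone: Smooth round grey river stone with a flat underside, 44 mm across (widest 13 mm up), 28 mm tall. Origin: centre of its underside; z up. About 0.08 kg.
- pot_brush: Bystander: pot brush lying loose on the bench, 200 mm long, under 50 mm wide and 40 mm high. Origin: under its middle; x points from its handle to its bristles.
- secateurs: Bystander: secateurs with black handles lying loose, about 185 mm long, 55 mm wide, 17 mm high. Origin: under the pivot; x points to the blades (70 mm ahead), the handles end 118 mm behind.
- trowel: Bystander: steel garden trowel with a wooden handle lying loose, 300 mm long, 76 mm wide, 30 mm high. Origin: under the neck; x points to the blade's tip (160 mm ahead), the handle ends 140 mm behind.
- spray_bottle: Bystander: grey plastic spray bottle standing upright, 72 mm across, 211 mm tall. Origin: centre of its underside.

How it is judged:
On the way, in this order (a step that is already met when the one before it is completed fails the run):
1. the large pot stands upside down, centred on the stone base, let go (z of pot_large in the frame of stone_base between 0.012 and 0.024 m and horizontal distance between pot_large and stone_base below 0.015 m and angle between pot_large's own z axis and vertical below 0.12 rad and linear speed of pot_large below 0.02 m/s and contact force between pot_large and the fingers below 0.05 N), for 0.2 s.
2. the wide saucer sits level and centred on the large pot, let go (z of saucer_wide in the frame of pot_large between 0.078 and 0.09 m and horizontal distance between saucer_wide and pot_large below 0.015 m and angle between saucer_wide's own z axis and vertical below 0.12 rad and linear speed of saucer_wide below 0.02 m/s and contact force between saucer_wide and the fingers below 0.05 N), for 0.2 s.
3. the small pot stands upside down in the middle of the wide saucer, let go (z of pot_small in the frame of saucer_wide between -0.001 and 0.011 m and horizontal distance between pot_small and saucer_wide below 0.015 m and angle between pot_small's own z axis and vertical below 0.12 rad and linear speed of pot_small below 0.02 m/s and contact force between pot_small and the fingers below 0.05 N), for 0.2 s.
4. the small saucer sits level and centred on the small pot, let go (z of saucer_small in the frame of pot_small between 0.052 and 0.064 m and horizontal distance between saucer_small and pot_small below 0.015 m and angle between saucer_small's own z axis and vertical below 0.12 rad and linear speed of saucer_small below 0.02 m/s and contact force between saucer_small and the fingers below 0.05 N), for 0.2 s.
5. the river stone lies flat in the small saucer, let go (z of river_stone in the frame of saucer_small between -0.001 and 0.011 m and horizontal distance between river_stone and saucer_small below 0.022 m and angle between river_stone's own z axis and vertical below 0.12 rad and linear speed of river_stone below 0.02 m/s and contact force between river_stone and the fingers below 0.05 N), for 0.2 s.
At the end, for the whole second after the job is handed in: On the stone base, released and at rest: large pot upside down, wide saucer, small pot upside down, small saucer, each within 15 mm of the centre of the piece below, 6 mm of its seated height, 0.12 rad of level; the stone flat on the floor of the small saucer, within 22 mm of its centre (all of step 1 and all of step 2 and all of step 3 and all of step 4 and all of step 5); the robot touches nothing.
It fails at once if the pot brush is shifted by more than 25 mm (distance of pot_brush from where it was at the start of the episode above 0.025 m).
It fails at once if the secateurs is shifted by more than 25 mm (distance of secateurs from where it was at the start of the episode above 0.025 m).
It fails at once if the trowel is shifted by more than 25 mm (distance of trowel from where it was at the start of the episode above 0.025 m).
It fails at once if the spray bottle is shifted by more than 25 mm (distance of spray_bottle from where it was at the start of the episode above 0.025 m).
It fails at once if a pot or saucer tips over (leans more than 0.6 rad) (angle between any of pot_large, saucer_wide, pot_small, saucer_small's own z axis and vertical above 0.6 rad).
It also fails if it takes over 134 s, if anything falls off the work surface, if the arm or the gripper's body presses on something with over 40 N, if the wrist force passes 120 N, or if a joint passes its speed limit or range.

### The arm

A 7-joint arm with a two-finger parallel gripper is mounted at the origin on the work surface. World frame = base frame: x ahead of the robot, y to its left, z up, the work surface at z = 0. Lengths are in m, angles in rad, forces in N, time in s.
With the tool pointing down it reaches from about 0.425 to 0.925 m from the base axis. Payload 6.8 kg.
Tool frame: the origin (TCP) lies on the centre line of the jaws, within the pads' length; the fingertips stand 19 mm ahead of it and the grasp point (between the pads) is the TCP (bot.tcp_to_tips is the distance from the TCP to the fingertips, in m); x points along the fingers, y is the direction in which the jaws open and shut, and the axes are right-handed (so a half turn about x gives the same grasp; the last joint's range is limited). The gripper opens to 85 mm and grips with 20 to 120 N. Pads are 22 mm wide; open, the fingers measure 114 mm over their backs; the gripper's body (76 mm by 85 mm) begins 54 mm behind the grasp point. The pads swing forward as they close: fully open they stand 13 mm farther back than shut.
Start: joints at [1.145, 0.477, 0.022, 1.555, -0.011, 1.109, -0.083], TCP at [0.211, -0.641, 0.25] pointing down, gripper open.
Joint ranges: [-2.96, 2.96], [-0.34, 2.1], [-1.41, 1.46], [0.24, 2.44], [-1.37, 4.51], [0.17, 1.92], [-2.96, 2.96]. Speed limits (rad/s): [2.39, 2.39, 3.14, 3.14, 3.14, 3.14, 3.14].

### API

Orientations are given as a unit quaternion [w, x, y, z].
In Python, from station import status, eyes, bot gives the robot as it stands.
- The arm moves only by the tool apply_moves, never from a script. Its arguments are lists of equal length, an entry for each row: "travel": the shift along the tool's x, y, z in cm, a list of three; "turn": the turn, a rotation vector about the tool's x, y, z in rad, a list of three; "grip": the closure, from 0 (fully open) to 1 (shut). In form: {"travel": [[tx, ty, tz], ...], "turn": [[wx, wy, wz], ...], "grip": [grip, ...]}. A call has 1 to 8 rows; each row shifts and turns the pose as measured when the row begins, along the tool's axes as they then stand; what a row does not reach is not made up. A row lasts 1/12 s, in which the tool goes at most 41.7 mm and 7.16 degrees, less where a joint would pass 70% of its speed; a pose out of reach is approached as far as the arm can. A call is refused whole if a number of a shift passes 4.17 or a number of a turn 0.125, either way. A call with a gripper value outside its range is refused whole. The fingers move at their own pace and stop on an object; "newtons" is the grip in N (left out, the last holds). Time passes only in rows, so rows that do not move let the fingers close. It gives the time, the measured TCP pose, the force and the opening at its end, in the units of the state.
- status.get_obs(): the state, without advancing time (a new reading comes with each control period).
- eyes.read_camera(name): name is "scene" or "top" or "wrist"; returns the picture (400x640x3 uint8, red, green, blue); there is no depth.
- eyes.calibration(name): a dict with "intrinsics" (3x3 intrinsics, pixels), "xyz" and "attitude" of the camera in the world; the wrist camera has in their place "T_tool_cam" (4x4, takes a point from camera to tool coordinates, whose origin is the TCP and whose axes are the tool frame's). Camera axes: x right, y down, z forward; pixel columns grow to the right and rows downward; lengths in m; the calibration is good to about 2 mm. The wrist camera is an equidistant fisheye: a pixel r from the principal point sees the ray r / f radians off the axis. A picture is of the moment at which its call begins: read the wrist's pose just before it. calibration takes no time and is no camera call.
- bot.hand_in(): hands the job in, once; it reports no verdict.
Trained networks look in the newest picture that a camera, given by its name, has taken for a name from the list of things; names that differ only in an ending like _2 or _b are one class to them, and where a whole thing is asked for, a point or a joint stands for the part that bears it (a point fixed in the world has none). Each returns a list of dicts, best first, with "score" (0 to 1); they miss things now and then, are a little off and sometimes report something else, mostly with a low value. They report only what shows in the picture. A call takes as long as a camera call.
- eyes.masks_of(thing, camera): "region" (400x640 bool, what is visible of it) and "rect" ([left, top, right, bottom] in pixels, round what is visible of it).
The state is a dict: "t": time; "q": joint angles; "joint_vel": joint speeds; "joint_torque": joint torques, N m; "eef_pos": TCP position; "tool_rot": TCP orientation; "contact_force": force on the tool from outside, world axes, zero at the start; "torque": the same for the moment, N m; "gripper_width": opening from 0.0 (shut) to 1.0 (fully open).
Only numpy, scipy, OpenCV 4.12 (cv2) and the standard library are available. Lean on these libraries where they do the work, as an engineer would, in place of code of your own. Each camera call takes 0.05 s, during which the arm holds its last target. There are 200 camera calls.

## Working session

There is one attempt and no reset: what is moved stays moved. The work goes in short steps, Python scripts to look and compute and a tool call to move; the robot and the scene stay as the last step left them, time stands still between calls to the robot, and variables do not carry over. Pictures are saved under pics/ and viewed, about 12 in all and at most 16, crops included, and the job is handed in when it is done.

Besides the shell and the picture viewer there is one more tool, called after "Emit:" by a JSON object that holds its "op" and its "data". apply_moves: Moves the arm, as the interface text tells. Its arguments: {"type":"object","properties":{"travel":{"type":"array"},"turn":{"type":"array"},"grip":{"type":"array"},"newtons":{"type":"number"}},"required":["travel","turn","grip"]}

```bash
ls; mkdir -p pics; python3 - <<'E'
from station import status, eyes, bot
import cv2,numpy as np
o=status.get_obs(); print({k:np.round(v,3) for k,v in o.items()})
for n in ["scene","top","wrist"]:
    c=eyes.calibration(n); print(n,{k:np.round(v,3).tolist() for k,v in c.items()})
for n in ["scene","top"]:
    im=eyes.read_camera(n); cv2.imwrite(f"pics/{n}0.png",im[:,:,::-1])
for t in ["stone_base","pot_large","saucer_wide","pot_small","saucer_small","river_stone","pot_brush","secateurs","trowel","spray_bottle"]:
    for n in ["scene","top"]:
        print(t,n,[(round(d["score"],2),np.round(d["rect"]).tolist(),np.round(np.argwhere(d["region"]).mean(0)[::-1]).tolist()) for d in eyes.masks_of(t,n)[:3]])
print(bot.tcp_to_tips)
E
```

```text
pics
{'t': np.float64(0.0), 'q': array([ 1.145,  0.478,  0.022,  1.556, -0.012,  1.109, -0.083]), 'joint_vel': array([-0.   ,  0.   ,  0.001,  0.   , -0.   , -0.002,  0.   ]), 'joint_torque': array([-0.0000e+00, -5.9645e+01,  1.6080e+00, -2.8119e+01,  1.3000e-02,
        9.0000e-03,  0.0000e+00]), 'eef_pos': array([ 0.211, -0.641,  0.249]), 'tool_rot': array([-0.111, -0.698, -0.113,  0.698]), 'contact_force': array([-0.327,  0.055, -1.462]), 'torque': array([ 0.001,  0.012, -0.003]), 'gripper_width': np.float64(1.0)}
scene {'intrinsics': [[377.446, 0.0, 312.844], [0.0, 377.446, 202.072], [0.0, 0.0, 1.0]], 'xyz': [1.023, 0.666, 1.071], 'attitude': [-0.108, 0.286, 0.898, -0.317]}
top {'intrinsics': [[374.18, 0.0, 318.253], [0.0, 374.18, 200.327], [0.0, 0.0, 1.0]], 'xyz': [0.42, -0.015, 1.132], 'attitude': [-0.039, 0.713, -0.699, 0.034]}
wrist {'intrinsics': [[309.707, 0.0, 315.656], [0.0, 309.707, 203.005], [0.0, 0.0, 1.0]], 'T_tool_cam': [[0.0, -0.322, 0.947, -0.122], [1.0, -0.001, -0.0, 0.0], [0.001, 0.947, 0.322, -0.083], [0.0, 0.0, 0.0, 1.0]]}
stone_base scene [(0.86, [305.0, 183.0
[... 1165 characters left out ...]
88.0]), (0.6, [404.0, 174.0, 417.0, 190.0], [410.0, 182.0])]
secateurs scene [(0.73, [264.0, 180.0, 309.0, 205.0], [288.0, 190.0])]
secateurs top [(0.82, [347.0, 163.0, 370.0, 225.0], [360.0, 197.0]), (0.68, [406.0, 174.0, 419.0, 190.0], [411.0, 181.0])]
trowel scene [(0.87, [402.0, 277.0, 500.0, 328.0], [456.0, 303.0]), (0.71, [263.0, 182.0, 309.0, 205.0], [286.0, 191.0]), (0.63, [224.0, 89.0, 241.0, 146.0], [228.0, 122.0])]
trowel top [(0.61, [102.0, 215.0, 194.0, 269.0], [138.0, 247.0])]
spray_bottle scene [(0.95, [219.0, 89.0, 241.0, 145.0], [228.0, 122.0]), (0.31, [260.0, 220.0, 292.0, 244.0], [278.0, 232.0])]
spray_bottle top [(0.72, [478.0, 173.0, 543.0, 200.0], [503.0, 185.0])]
0.019
```

```bash
cat > h.py <<'E'
import numpy as np,cv2
from station import status,eyes,bot
from scipy.spatial.transform import Rotation as R
def rot(q): return R.from_quat([q[1],q[2],q[3],q[0]])
def cam(n):
    c=eyes.calibration(n); K=np.array(c["intrinsics"])
    if n=="wrist":
        o=status.get_obs(); T=np.array(c["T_tool_cam"]); Rt=rot(o["tool_rot"]).as_matrix()
        return K,Rt@T[:3,:3],Rt@T[:3,3]+o["eef_pos"]
    return K,rot(c["attitude"]).as_matrix(),np.array(c["xyz"])
def rays(n,uv,C):
    K,Rc,p=C; uv=np.atleast_2d(uv).astype(float); d=(uv-K[:2,2])/K[0,0]
    if n=="wrist":
        r=np.linalg.norm(d,axis=1,keepdims=True)+1e-12; v=np.c_[d/r*np.sin(r),np.cos(r)]
    else: v=np.c_[d,np.ones(len(d))]
    return v@Rc.T
def onz(n,uv,z,C):
    v=rays(n,uv,C); return C[2]+v*((z-C[2][2])/v[:,2])[:,None]
def proj(n,P,C):
    K,Rc,p=C; c=(np.atleast_2d(P)-p)@Rc
    if n=="wrist":
        r=np.linalg.norm(c[:,:2],axis=1); th=np.arctan2(r,c[:,2]); d=c[:,:2]/(r[:,None]+1e-12)*th[:,None]
    else: d=c[:,:2]/c[:,2:]
    return d*K[0,0]+K[:2,2]
# profile: (z, radius) rings
PROF=dict(stone_base=[(0,75),(18,75)],pot_large=[(0,44),(22,44),(22,38.5),(84,31)],saucer_wide=[(0,64),(24,70)],
 pot_small=[(0,30),(16,30),(16,25.5),(58,21)],saucer_small=[(0,44),(20,50)],river_stone=[(0,16),(6,20),(13,22),(20,19),(28,6)])
A=np.linspace(0,2*np.pi,48,endpoint=False)
def sil(n,t,xyz,C):
    P=np.concatenate([np.c_[r*np.cos(A),r*np.sin(A),0*A+z] for z,r in PROF[t]])/1000+xyz
    return cv2.convexHull(proj(n,P,C).astype(np.float32))[:,0]
def fit(n,t,region,z,C,x0):
    """fit xy so the silhouette's moments/outline match the mask (IoU maximised)"""
    from scipy.optimize import minimize
    S=4; ys,xs=np.where(region); l,tp=xs.min()-15,ys.min()-15; w,h=xs.max()+15-l,ys.max()+15-tp
    m=cv2.resize(region[tp:tp+h,l:l+w].astype(np.uint8),None,fx=S,fy=S,interpolation=cv2.INTER_NEAREST)
    def f(x):
        s=(sil(n,t,[x[0],x[1],z],C)+.5-[l,tp])*S
        g=np.zeros_like(m); cv2.fillPoly(g,[np.round(s*16).astype(np.int32)],1,shift=4)
        return 1-(g&m).sum()/max((g|m).sum(),1)
    r=minimize(f,x0,method="Nelder-Mead",options=dict(initial_simplex=np.array([x0,x0+[.02,0],x0+[0,.02]]),xatol=2e-4,fatol=1e-4))
    return r.x,1-r.fun
def find(n,t,z=0.,C=None,best=None,k=0):
    if C is None: C=cam(n)
    out=[]
    for d in eyes.masks_of(t,n)[:3]:
        reg=d["region"]; ys,xs=np.where(reg)
        x0=onz(n,[xs.mean(),ys.mean()],z+max(p[0] for p in PROF[t])/2000,C)[0,:2]
        x,i=fit(n,t,reg,z,C,x0); out.append((round(d["score"],2),np.round(x,4).tolist(),round(i,2)))
    return out
def tostep(target_xyz):
    o=status.get_obs(); return rot(o["tool_rot"]).inv().apply(np.array(target_xyz)-o["eef_pos"])*100
E
python3 - <<'E'
from h import *
a=cv2.imread("pics/scene0.png")[80:340,200:520]; b=cv2.imread("pics/top0.png")[100:290,90:560]
cv2.imwrite("pics/s.png",cv2.resize(a,None,fx=2.3,fy=2.3,interpolation=cv2.INTER_CUBIC));cv2.imwrite("pics/t.png",cv2.resize(b,None,fx=1.7,fy=1.7,interpolation=cv2.INTER_CUBIC))
for n in ["scene","top"]:
    eyes.read_camera(n);C=cam(n)
    for t in PROF: print(t,n,find(n,t,0,C))
    for t in ["pot_brush","secateurs","trowel","spray_bottle"]:
        d=eyes.masks_of(t,n)[0]; ys,xs=np.where(d["region"]); rc=cv2.minAreaRect(np.c_[xs,ys].astype(np.float32))
        print(t,n,round(d["score"],2),np.round(onz(n,cv2.boxPoints(rc),0.015,C)[:,:2],3).tolist())
E
```

```text
stone_base scene [(0.68, [0.4715, -0.0093], np.float64(0.97))]
pot_large scene [(0.81, [0.4224, -0.2667], np.float64(0.92))]
saucer_wide scene [(0.67, [0.598, 0.3044], np.float64(0.96))]
pot_small scene [(0.61, [0.4171, 0.266], np.float64(0.94))]
saucer_small scene [(0.34, [0.3714, 0.5616], np.float64(0.5))]
river_stone scene []
pot_brush scene 0.93 [[0.649, 0.121], [0.447, 0.137], [0.462, 0.186], [0.659, 0.167]]
secateurs scene 0.58 [[0.654, -0.152], [0.462, -0.147], [0.477, -0.092], [0.664, -0.1]]
trowel scene 0.93 [[0.502, 0.387], [0.426, 0.351], [0.295, 0.625], [0.37, 0.648]]
spray_bottle scene 0.91 [[0.505, -0.849], [0.423, -0.83], [0.565, -0.453], [0.634, -0.473]]
stone_base top [(0.85, [0.4697, -0.0073], np.float64(0.97))]
pot_large top [(0.83, [0.4188, -0.2657], np.float64(0.96))]
saucer_wide top [(0.64, [0.3648, 0.5665], np.float64(0.44)), (0.63, [0.5974, 0.3066], np.float64(0.98)), (0.2, [0.4502, 0.2922], np.float64(0.24))]
pot_small top [(0.84, [0.4167, 0.2684], np.float64(0.93))]
saucer_small top [(0.62, [0.5803, 0.3092], np.float64(0.52)), (0.58, [0.6817, 0.0106], np.float64(0.96))]
river_stone top [(0.57, [0.5969, -0.2821], np.float64(0.88))]
pot_brush top 0.82 [[0.648, 0.174], [0.649, 0.129], [0.453, 0.122], [0.452, 0.167]]
secateurs top 0.73 [[0.613, -0.463], [0.661, -0.669], [0.584, -0.682], [0.537, -0.478]]
trowel top 0.81 [[0.361, 0.653], [0.503, 0.388], [0.436, 0.351], [0.296, 0.614]]
spray_bottle top 0.63 [[0.612, -0.464], [0.66, -0.67], [0.584, -0.683], [0.537, -0.478]]
```

View pics/s.png

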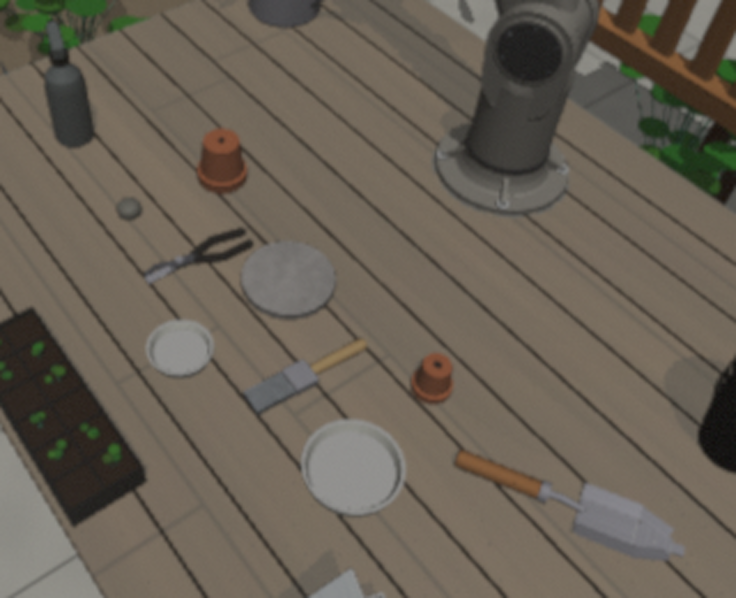

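View pics/t.png

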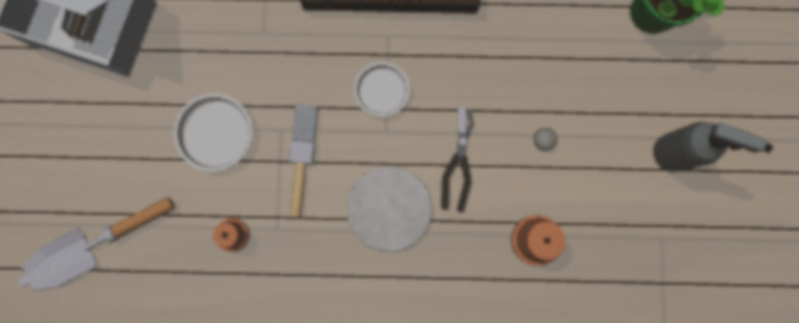

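```bash
cat >> h.py <<'E'
def plan(xyz,yaw=0.,lean=0.):
    """tool x down, tool y = world (−sin,cos)(yaw), z = (cos,sin); lean about tool z after. prints total shift (tool axes, cm) and rotvec"""
    o=status.get_obs(); c,s=np.cos(yaw),np.sin(yaw)
    Rd=R.from_matrix(np.array([[0,-s,c],[0,c,s],[-1,0,0]]))*R.from_rotvec([0,0,lean]); Rt=rot(o["tool_rot"])
    print("t",round(o["t"],2),"pos",np.round(o["eef_pos"],4),"q",np.round(o["q"],2),"w",round(float(o["gripper_width"]),3),"F",np.round(o["contact_force"],1))
    print("shift cm",np.round(Rt.inv().apply(np.array(xyz)-o["eef_pos"])*100,2),"turn",np.round((Rt.inv()*Rd).as_rotvec(),3), "axes y",np.round(Rt.apply([0,1,0]),3))
E
python3 - <<'E'
from h import *
for y in (0,np.pi/2,np.pi,-np.pi/2): plan([.4205,-.266,.20],y)
print(onz("scene",[231,141],0,cam("scene")))
E
```

```text
t 2.2 pos [ 0.2109 -0.6412  0.2503] q [ 1.14  0.48  0.02  1.56 -0.01  1.11 -0.08] w 1.001 F [ 0.1 -0.2  0.7]
shift cm [  5.03 -29.09 -31.63] turn [-2.824  0.    -0.   ] axes y [ 0.312 -0.95   0.   ]
t 2.2 pos [ 0.2109 -0.6412  0.2503] q [ 1.14  0.48  0.02  1.56 -0.01  1.11 -0.08] w 1.001 F [ 0.1 -0.2  0.7]
shift cm [  5.03 -29.09 -31.63] turn [ 1.889 -0.    -0.   ] axes y [ 0.312 -0.95   0.   ]
t 2.2 pos [ 0.2109 -0.6412  0.2503] q [ 1.14  0.48  0.02  1.56 -0.01  1.11 -0.08] w 1.001 F [ 0.1 -0.2  0.7]
shift cm [  5.03 -29.09 -31.63] turn [ 0.318 -0.    -0.   ] axes y [ 0.312 -0.95   0.   ]
t 2.2 pos [ 0.2109 -0.6412  0.2503] q [ 1.14  0.48  0.02  1.56 -0.01  1.11 -0.08] w 1.001 F [ 0.1 -0.2  0.7]
shift cm [  5.03 -29.09 -31.63] turn [-1.253  0.    -0.   ] axes y [ 0.312 -0.95   0.   ]
[[ 0.59285265 -0.50203432  0.        ]]
```

Emit:
{"op": "apply_moves", "data": {"travel": [[0,0,0],[0,0,0],[0,0,0],[0,-3.4,-1.9],[0,-3.4,-1.9],[0,-3.4,-1.9],[0,-3.4,-1.9],[0,-3.4,-1.9]], "turn": [[0.106,0,0],[0.106,0,0],[0.106,0,0],[0,0,0],[0,0,0],[0,0,0],[0,0,0],[0,0,0]], "grip": [0,0,0,0,0,0,0,0], "newtons": 40}}

```text
t: 2.87
eef_pos: [0.3036, -0.476, 0.2488]
tool_rot: [0.01, -0.706, 0.014, 0.708]
contact_force: [1.0, -1.0, -0.0]
gripper_width: 0.996
```

Emit:
{"op": "apply_moves", "data": {"travel": [[0,-3.4,-1.9],[0,-3.4,-1.9],[0,-3.4,-1.9],[0,-3.4,-1.9],[1,-3.4,-1.9],[2,0,0],[0,0,0]], "turn": [[0,0,0],[0,0,0],[0,0,0],[0,0,0],[0,0,0],[0,0,0],[0,0,0]], "grip": [0,0,0,0,0,0,0]}}

```text
t: 3.45
eef_pos: [0.4141, -0.2926, 0.2198]
tool_rot: [-0.005, 0.709, -0.01, -0.705]
contact_force: [-1.7, -0.8, -0.2]
gripper_width: 0.999
```

```bash
python3 - <<'E'
from h import *
C=cam("wrist"); im=eyes.read_camera("wrist"); cv2.imwrite("pics/w1.png",im[:,:,::-1])
print(find("wrist","pot_large",0,C))
plan([.4205,-.266,.055],np.pi)
E
```

```text
[(0.89, [0.4209, -0.2661], np.float64(0.96))]
t 3.55 pos [ 0.4153 -0.2943  0.2226] q [ 0.57  0.23 -0.09  1.98  0.03  0.92 -1.13] w 1.002 F [-0.2 -0.2 -0.1]
shift cm [16.73 -3.   -0.31] turn [-0.023 -0.008 -0.009] axes y [-0.023 -1.     0.009]
```

View pics/w1.png

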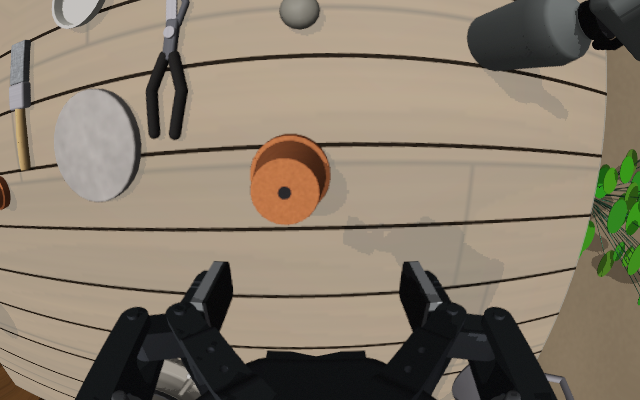

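Emit:
{"op": "apply_moves", "data": {"travel": [[0,-1.5,-0.3],[0,-1.4,-0.3],[2,0,0],[2,0,0],[0,0,0]], "turn": [[-0.023,-0.008,-0.009],[0,0,0],[0,0,0],[0,0,0],[0,0,0]], "grip": [0,0,0,0,0]}}

```text
t: 3.97
eef_pos: [0.4231, -0.2698, 0.1877]
tool_rot: [-0.001, 0.71, -0.004, -0.705]
contact_force: [-0.5, -0.3, -0.2]
gripper_width: 0.997
```

```bash
python3 - <<'E'
from h import *
plan([.4207,-.2661,.055],np.pi)
E
```

```text
t 3.97 pos [ 0.4231 -0.2698  0.1877] q [ 0.53  0.27 -0.11  2.03  0.04  0.84 -1.17] w 0.997 F [-0.5 -0.3 -0.2]
shift cm [13.26 -0.43  0.34] turn [-0.007 -0.007 -0.005] axes y [-0.007 -1.     0.005]
```

Emit:
{"op": "apply_moves", "data": {"travel": [[2,-0.3,0.3],[2,-0.1,0],[2,0,0],[2,0,0],[1.5,0,0],[0,0,0]], "turn": [[-0.007,-0.007,-0.005],[0,0,0],[0,0,0],[0,0,0],[0,0,0],[0,0,0]], "grip": [0,0,0,0,0,0]}}

```text
t: 4.47
eef_pos: [0.4238, -0.273, 0.0983]
tool_rot: [-0.001, 0.71, -0.005, -0.704]
contact_force: [-0.7, 0.3, -0.7]
gripper_width: 1.006
```

```bash
python3 - <<'E'
from h import *
C=cam("wrist"); eyes.read_camera("wrist")
print(find("wrist","pot_large",0,C))
plan([.4207,-.2661,.055],np.pi)
E
```

```text
[(0.55, [0.4209, -0.2661], np.float64(0.95))]
t 4.57 pos [ 0.4251 -0.2736  0.1004] q [ 0.53  0.41 -0.1   2.09  0.07  0.64 -1.19] w 1.002 F [ 0.7  0.1 -0.5]
shift cm [ 4.53 -0.78  0.5 ] turn [-0.009 -0.012 -0.007] axes y [-0.009 -1.     0.007]
```

Emit:
{"op": "apply_moves", "data": {"travel": [[0,-0.8,0.5],[0,0,0],[0,0,0]], "turn": [[-0.01,-0.012,-0.007],[0,0,0],[0,0,0]], "grip": [0,0,0]}}

```text
t: 4.82
eef_pos: [0.4216, -0.2666, 0.1043]
tool_rot: [0.001, 0.708, -0.001, -0.706]
contact_force: [0.1, 0.1, -0.1]
gripper_width: 0.996
```

```bash
python3 - <<'E'
from h import *
plan([.4207,-.2661,.055],np.pi)
E
```

```text
t 4.82 pos [ 0.4216 -0.2666  0.1043] q [ 0.52  0.39 -0.1   2.09  0.06  0.65 -1.19] w 0.996 F [ 0.1  0.1 -0.1]
shift cm [ 4.93 -0.06  0.11] turn [ 0.    -0.004 -0.002] axes y [ 0.    -1.     0.002]
```

Emit:
{"op": "apply_moves", "data": {"travel": [[1.4,-0.1,0.1],[1.4,-0.1,0],[1.4,-0.1,0],[1.0,0,0],[0,0,0],[0,0,0]], "turn": [[0,0,0],[0,0,0],[0,0,0],[0,0,0],[0,0,0],[0,0,0]], "grip": [0,0,0,0,0,0]}}

```text
t: 5.32
eef_pos: [0.425, -0.2654, 0.0564]
tool_rot: [0.003, 0.712, -0.002, -0.702]
contact_force: [-0.6, 0.4, 0.2]
gripper_width: 0.998
```

```bash
python3 - <<'E'
from h import *
plan([.4207,-.2661,.055],np.pi)
E
```

```text
t 5.32 pos [ 0.425  -0.2654  0.0564] q [ 0.51  0.48 -0.09  2.12  0.08  0.54 -1.22] w 0.998 F [-0.6  0.4  0.2]
shift cm [0.14 0.07 0.43] turn [ 0.001 -0.013 -0.007] axes y [ 0.001 -1.     0.007]
```

Emit:
{"op": "apply_moves", "data": {"travel": [[0,0,0.4],[0,0,0.1],[0,0,0],[0,0,0],[0,0,0],[0,0,0],[0,0,0],[0,0,0]], "turn": [[0,-0.013,-0.007],[0,0,0],[0,0,0],[0,0,0],[0,0,0],[0,0,0],[0,0,0],[0,0,0]], "grip": [0,0,1,1,1,1,1,1]}}

```text
t: 5.98
eef_pos: [0.4202, -0.2663, 0.0601]
tool_rot: [0.001, 0.708, -0.0, -0.707]
contact_force: [-0.1, 0.7, -2.2]
gripper_width: 0.811
```

```bash
python3 - <<'E'
from h import *
plan([.4207,-.2661,.055],np.pi)
E
```

```text
t 5.98 pos [ 0.4202 -0.2663  0.0601] q [ 0.52  0.47 -0.09  2.11  0.08  0.56 -1.21] w 0.811 F [-0.1  0.7 -2.2]
shift cm [ 0.51 -0.02 -0.05] turn [ 0.001 -0.002 -0.001] axes y [ 0.001 -1.     0.001]
```

Emit:
{"op": "apply_moves", "data": {"travel": [[-1,0,0],[-1.5,0,0],[-2,0,0],[-2,0,0],[-1.5,0,0],[0,0,0]], "turn": [[0,0,0],[0,0,0],[0,0,0],[0,0,0],[0,0,0],[0,0,0]], "grip": [1,1,1,1,1,1]}}

```text
t: 6.48
eef_pos: [0.4182, -0.2652, 0.144]
tool_rot: [0.0, -0.706, -0.001, 0.708]
contact_force: [-0.0, -0.8, -2.5]
gripper_width: 0.813
```

Emit:
{"op": "apply_moves", "data": {"travel": [[0,-1.5,-0.3],[0,-2.5,-0.5],[0,-3,-0.6],[0,-3,-0.6],[0,-3,-0.6],[0,-3,-0.6],[0,-3,-0.6],[0,-2.5,-0.5]], "turn": [[0,0,0],[0,0,0],[0,0,0],[0,0,0],[0,0,0],[0,0,0],[0,0,0],[0,0,0]], "grip": [1,1,1,1,1,1,1,1]}}

```text
t: 7.15
eef_pos: [0.4604, -0.05, 0.1425]
tool_rot: [0.004, -0.706, 0.007, 0.708]
contact_force: [0.7, -0.4, -2.8]
gripper_width: 0.812
```

```bash
python3 - <<'E'
from h import *
C=cam("wrist"); im=eyes.read_camera("wrist"); cv2.imwrite("pics/w2.png",im[:,:,::-1])
print(find("wrist","stone_base",0,C)); o=status.get_obs(); print(find("wrist","pot_large",o["eef_pos"][2]-.060,C))
plan([.470,-.008,.08],np.pi)
E
```

```text
Traceback (most recent call last):
  File "h.py", line 49, in find
    x,i=fit(n,t,reg,z,C,x0); out.append((round(d["score"],2),np.round(x,4).tolist(),round(i,2)))
        ~~~^^^^^^^^^^^^^^^^
  File "h.py", line 36, in fit
    m=cv2.resize(region[tp:tp+h,l:l+w].astype(np.uint8),None,fx=S,fy=S,interpolation=cv2.INTER_NEAREST)
cv2.error: OpenCV(4.12.0) /io/opencv/modules/imgproc/src/resize.cpp:4208: error: (-215:Assertion failed) !ssize.empty() in function 'resize'
```

View pics/w2.png

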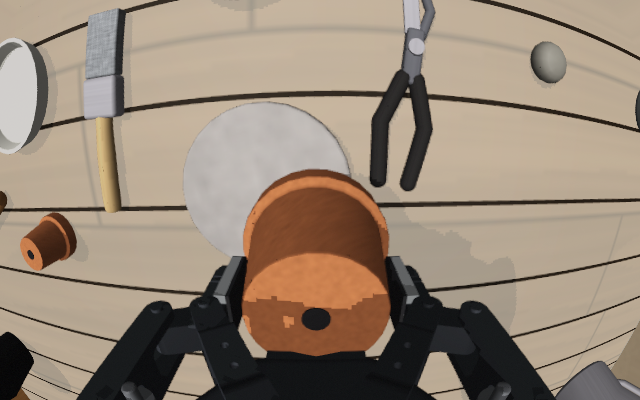

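```bash
sed -i 's/l,tp=xs.min()-15,ys.min()-15;/l,tp=max(xs.min()-15,0),max(ys.min()-15,0);/' h.py; python3 - <<'E'
from h import *
plan([.470,-.008,.08],np.pi)
E
```

```text
t 7.25 pos [ 0.4613 -0.0472  0.1427] q [ 0.15  0.29 -0.21  2.13  0.09  0.73 -1.7 ] w 0.81 F [-0.2 -0.4 -1.7]
shift cm [ 6.26 -3.94 -0.85] turn [-0.009  0.002 -0.001] axes y [-0.009 -1.     0.001]
```

Emit:
{"op": "apply_moves", "data": {"travel": [[0,-2,-0.5],[0,-1.9,-0.4],[0,0,0],[1.5,0,0],[1.5,0,0],[1,0,0],[0,0,0]], "turn": [[-0.009,0,0],[0,0,0],[0,0,0],[0,0,0],[0,0,0],[0,0,0],[0,0,0]], "grip": [1,1,1,1,1,1,1]}}

```text
t: 7.83
eef_pos: [0.4688, -0.0089, 0.099]
tool_rot: [-0.002, -0.705, 0.0, 0.709]
contact_force: [-0.1, 0.4, -2.6]
gripper_width: 0.812
```

```bash
python3 - <<'E'
from h import *
plan([.470,-.008,.079],np.pi)
E
```

```text
t 7.83 pos [ 0.4688 -0.0089  0.099 ] q [ 0.06  0.37 -0.21  2.15  0.13  0.64 -1.81] w 0.812 F [-0.1  0.4 -2.6]
shift cm [ 2.   -0.1  -0.13] turn [ 0.002  0.005 -0.003] axes y [ 0.002 -1.     0.003]
```

Emit:
{"op": "apply_moves", "data": {"travel": [[0.8,-0.1,-0.1],[0.7,0,-0.1],[0.4,0,0],[0,0,0],[0,0,0]], "turn": [[0,0.005,-0.003],[0,0,0],[0,0,0],[0,0,0],[0,0,0]], "grip": [1,1,1,1,1]}}

```text
t: 8.25
eef_pos: [0.4702, -0.011, 0.0789]
tool_rot: [0.0, -0.706, 0.001, 0.708]
contact_force: [-0.0, 0.5, -3.1]
gripper_width: 0.809
```

```bash
python3 - <<'E'
from h import *
plan([.470,-.008,.078],np.pi)
E
```

```text
t 8.25 pos [ 0.4702 -0.011   0.0789] q [ 0.06  0.41 -0.2   2.16  0.15  0.59 -1.82] w 0.809 F [-0.   0.5 -3.1]
shift cm [ 0.08 -0.3   0.02] turn [-0.002  0.002 -0.001] axes y [-0.002 -1.     0.001]
```

Emit:
{"op": "apply_moves", "data": {"travel": [[0,-0.3,0],[0.2,0,0],[0.1,0,0],[0,0,0],[0,0,0]], "turn": [[0,0,0],[0,0,0],[0,0,0],[0,0,0],[0,0,0]], "grip": [1,1,1,1,1]}}

```text
t: 8.67
eef_pos: [0.4712, -0.008, 0.0778]
tool_rot: [0.0, -0.707, 0.002, 0.707]
contact_force: [-0.5, -0.3, -3.6]
gripper_width: 0.81
```

```bash
python3 - <<'E'
from h import *
plan([.470,-.008,.078],np.pi)
E
```

```text
t 8.67 pos [ 0.4712 -0.008   0.0778] q [ 0.05  0.41 -0.2   2.16  0.15  0.58 -1.83] w 0.81 F [-0.5 -0.3 -3.6]
shift cm [-0.02 -0.    0.12] turn [-0.002  0.    -0.002] axes y [-0.002 -1.     0.002]
```

Emit:
{"op": "apply_moves", "data": {"travel": [[0.2,0,0.1],[0,0,0],[0,0,0],[0,0,0],[0,0,0],[0,0,0]], "turn": [[0,0,0],[0,0,0],[0,0,0],[0,0,0],[0,0,0],[0,0,0]], "grip": [1,1,1,0,0,0]}}

```text
t: 9.17
eef_pos: [0.4726, -0.0076, 0.078]
tool_rot: [-0.0, 0.709, -0.001, -0.705]
contact_force: [-0.0, 0.5, 1.5]
gripper_width: 1.001
```

```bash
python3 - <<'E'
from h import *
plan([.470,-.008,.078],np.pi)
E
```

```text
t 9.17 pos [ 0.4726 -0.0076  0.078 ] q [ 0.05  0.41 -0.2   2.16  0.15  0.58 -1.83] w 1.001 F [-0.   0.5  1.5]
shift cm [0.   0.04 0.26] turn [-0.002 -0.005 -0.002] axes y [-0.002 -1.     0.002]
```

Emit:
{"op": "apply_moves", "data": {"travel": [[-1,0,0],[-3,0,0],[-3,0,0],[-3,0,0],[-2,-2,-0.7],[0,-3.4,-1.2],[0,-3.4,-1.2],[0,-3.4,-1.2]], "turn": [[0,0,0],[0,0,0],[0,0,0],[0,0,0],[0,0,0],[0,0,0],[0,0,0],[0,0,0]], "grip": [0,0,0,0,0,0,0,0]}}

```text
t: 9.83
eef_pos: [0.515, 0.1092, 0.2085]
tool_rot: [-0.005, 0.709, -0.008, -0.705]
contact_force: [1.5, -0.2, -0.3]
gripper_width: 0.996
```

Emit:
{"op": "apply_moves", "data": {"travel": [[0,-3.4,-1.2],[0,-3.4,-1.2],[0,-3.4,-1.2],[0,-3.4,-1.2],[0,-3.4,-1.2],[0,-2.5,-0.9],[0,0,0],[0,0,0]], "turn": [[0,0,0],[0,0,0],[0,0,0],[0,0,0],[0,0,0],[0,0,0],[0,0,0],[0,0,0]], "grip": [0,0,0,0,0,0.6,0.6,0.6]}}

```text
t: 10.5
eef_pos: [0.5896, 0.3221, 0.2158]
tool_rot: [-0.005, 0.711, -0.003, -0.704]
contact_force: [0.1, -0.4, 0.6]
gripper_width: 0.608
```

```bash
python3 - <<'E'
from h import *
C=cam("wrist"); im=eyes.read_camera("wrist"); cv2.imwrite("pics/w3.png",im[:,:,::-1])
print(find("wrist","saucer_wide",0,C))
for n in("top",):
    eyes.read_camera(n); print(find(n,"pot_large",.018),find(n,"saucer_wide"))
plan([.598,.373,.12],np.pi)
E
```

```text
[]
[(0.59, [0.472, -0.009], np.float64(0.91))] [(0.64, [0.5974, 0.3059], np.float64(0.89))]
t 10.75 pos [0.59   0.3189 0.2157] q [-0.38  0.51 -0.3   1.59  0.18  1.05 -2.31] w 0.4 F [ 0.2  0.3 -0.2]
shift cm [ 9.59 -5.41 -0.62] turn [-0.015 -0.01   0.002] axes y [-0.015 -1.    -0.002]
```

View pics/w3.png

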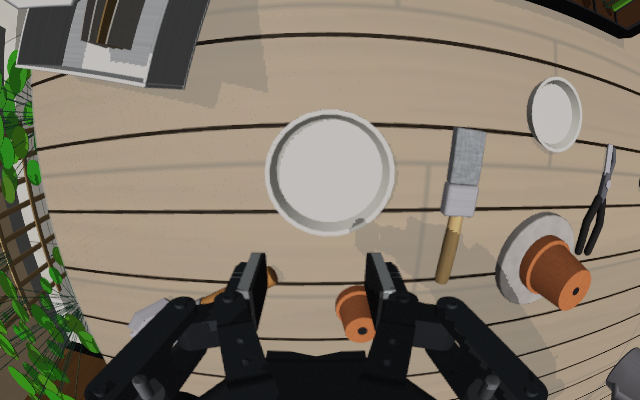

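Emit:
{"op": "apply_moves", "data": {"travel": [[0,-2.7,-0.4],[1,-2.7,-0.4],[3,0,0],[3,0,0],[2,0,0],[0,0,0],[0,0,0],[0,0,0]], "turn": [[-0.015,-0.01,0],[0,0,0],[0,0,0],[0,0,0],[0,0,0.06],[0,0,0.1],[0,0,0.1],[0,0,0]], "grip": [0.6,0.6,0.6,0.6,0.6,0.6,0.6,0.6]}}

```text
t: 11.42
eef_pos: [0.6047, 0.3575, 0.1262]
tool_rot: [0.09, 0.702, -0.104, -0.699]
contact_force: [-0.7, 1.2, -1.0]
gripper_width: 0.399
```

```bash
python3 - <<'E'
from h import *
C=cam("wrist"); im=eyes.read_camera("wrist"); 
P=np.c_[70*np.cos(A),70*np.sin(A),0*A+24]/1000+[.598,.306,0]
cv2.polylines(im,[np.round(proj("wrist",P,C)*8).astype(np.int32)],True,(255,0,0),1,cv2.LINE_AA,3)
cv2.imwrite("pics/w4.png",im[:,:,::-1])
print(find("wrist","saucer_wide",0,C))
plan([.598,.3735,.0265],np.pi,.26)
E
```

```text
[(0.76, [0.5981, 0.3083], np.float64(0.93))]
t 11.52 pos [0.607  0.3547 0.1277] q [-0.6   0.73 -0.18  1.45  0.34  1.18 -2.5 ] w 0.401 F [ 0.2 -0.2 -0.5]
shift cm [ 9.24 -4.49  1.04] turn [-0.026 -0.003 -0.01 ] axes y [-0.026 -0.963  0.267]
```

View pics/w4.png

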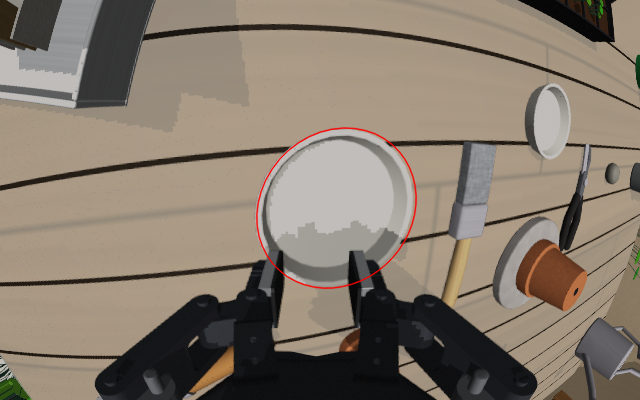

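Emit:
{"op": "apply_moves", "data": {"travel": [[0,-2.3,0.5],[0,-2.2,0.5],[0,0,0],[2,0,0],[2,0,0],[0,0,0]], "turn": [[-0.026,0,-0.01],[0,0,0],[0,0,0],[0,0,0],[0,0,0],[0,0,0]], "grip": [0.6,0.6,0.6,0.6,0.6,0.6]}}

```text
t: 12.02
eef_pos: [0.6023, 0.3871, 0.0811]
tool_rot: [0.083, 0.705, -0.09, -0.699]
contact_force: [-0.7, -1.0, -0.1]
gripper_width: 0.396
```

```bash
python3 - <<'E'
from h import *
plan([.598,.374,.0265],np.pi,.26)
E
```

```text
t 12.02 pos [0.6023 0.3871 0.0811] q [-0.62  0.79 -0.19  1.44  0.35  1.11 -2.53] w 0.396 F [-0.7 -1.  -0.1]
shift cm [ 5.61 -0.05  0.47] turn [-0.011 -0.007  0.015] axes y [-0.011 -0.97   0.242]
```

Emit:
{"op": "apply_moves", "data": {"travel": [[0,0,0.5],[1.3,0,0.1],[1.3,0,0.1],[1.3,0,0],[0.9,0,0],[0,0,0],[0,0,0]], "turn": [[-0.011,-0.007,0.015],[0,0,0],[0,0,0],[0,0,0],[0,0,0],[0,0,0],[0,0,0]], "grip": [0.6,0.6,0.6,0.6,0.6,0.6,0.6]}}

```text
t: 12.6
eef_pos: [0.5961, 0.3738, 0.0334]
tool_rot: [0.09, 0.702, -0.091, -0.701]
contact_force: [0.4, -0.3, -0.5]
gripper_width: 0.4
```

```bash
python3 - <<'E'
from h import *
plan([.598,.374,.0265],np.pi,.26)
E
```

```text
t 12.6 pos [0.5961 0.3738 0.0334] q [-0.62  0.84 -0.18  1.48  0.37  1.04 -2.55] w 0.4 F [ 0.4 -0.3 -0.5]
shift cm [ 0.66 -0.19 -0.19] turn [-0.003 -0.001  0.003] axes y [-0.003 -0.967  0.254]
```

```bash
python3 - <<'E'
from h import *
c=eyes.calibration("wrist");K=np.array(c["intrinsics"]);T=np.array(c["T_tool_cam"]);C=(K,T[:3,:3],T[:3,3])
for x in(.006,.012,.019,.025,.032): print(x,[np.round(proj("wrist",[x,s*w,-.011],C)[0]).tolist() for w in(.0425,.017) for s in(-1,1)])
E
```

```text
0.006 [[229.0, 259.0], [404.0, 259.0], [280.0, 260.0], [352.0, 260.0]]
0.012 [[232.0, 253.0], [401.0, 253.0], [282.0, 254.0], [351.0, 254.0]]
0.019 [[235.0, 247.0], [397.0, 247.0], [283.0, 248.0], [349.0, 248.0]]
0.025 [[238.0, 242.0], [395.0, 242.0], [284.0, 243.0], [348.0, 243.0]]
0.032 [[240.0, 236.0], [392.0, 236.0], [285.0, 237.0], [347.0, 237.0]]
```

Emit:
{"op": "apply_moves", "data": {"travel": [[0.6,-0.1,-0.2],[0,-0.1,0],[0,0,0],[0,0,0],[0,0,0],[0,0,0],[0,0,0],[0,0,0]], "turn": [[0,0,0],[0,0,0],[0,0,0],[0,0,0],[0,0,0],[0,0,0],[0,0,0],[0,0,0]], "grip": [0.6,0.6,0.7,0.8,0.9,1,1,1], "newtons": 70}}

```text
t: 13.27
eef_pos: [0.5995, 0.3754, 0.0279]
tool_rot: [0.089, 0.703, -0.091, -0.7]
contact_force: [-0.1, -0.5, -1.4]
gripper_width: 0.049
```

```bash
python3 - <<'E'
from h import *
plan([.598,.374,.0265],np.pi,.26)
E
```

```text
t 13.27 pos [0.5995 0.3754 0.0279] q [-0.62  0.85 -0.18  1.47  0.37  1.04 -2.55] w 0.049 F [-0.1 -0.5 -1.4]
shift cm [0.17 0.1  0.15] turn [-0.003 -0.004  0.005] axes y [-0.003 -0.968  0.252]
```

Emit:
{"op": "apply_moves", "data": {"travel": [[0,0,0],[0,0,0],[-0.8,0.2,0],[-1.2,0.3,0],[-1.9,0.5,0],[0,0,0]], "turn": [[0,0,0],[0,0,0],[0,0,0],[0,0,0],[0,0,0],[0,0,0]], "grip": [1,1,1,1,1,1]}}

```text
t: 13.77
eef_pos: [0.5981, 0.3756, 0.0698]
tool_rot: [0.089, 0.702, -0.091, -0.701]
contact_force: [1.9, -0.1, -2.4]
gripper_width: 0.05
```

```bash
python3 - <<'E'
from h import *
im=eyes.read_camera("wrist"); cv2.imwrite("pics/w5.png",im[60:,120:520,::-1])
plan([.598,.374,.0265],np.pi,.26)
E
```

```text
t 13.82 pos [0.5974 0.3751 0.0679] q [-0.62  0.8  -0.19  1.47  0.36  1.1  -2.53] w 0.05 F [ 0.   0.2 -2.1]
shift cm [ 4.04 -0.95 -0.06] turn [-0.002  0.     0.004] axes y [-0.002 -0.967  0.254]
```

View pics/w5.png

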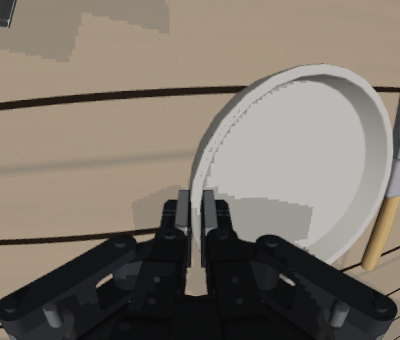

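Emit:
{"op": "apply_moves", "data": {"travel": [[-1.5,0.4,0],[-2.6,0.7,0],[-2.6,0.7,0],[-2.5,0.6,0],[0.4,1.4,0.6],[0.7,2.8,1.1],[0.7,2.8,1.1],[0.7,2.8,1.1]], "turn": [[0,0,0],[0,0,0],[0,0,0],[0,0,0],[0,0,0],[0,0,0],[0,0,0],[0,0,0]], "grip": [1,1,1,1,1,1,1,1]}}

```text
t: 14.48
eef_pos: [0.5551, 0.2794, 0.1698]
tool_rot: [-0.091, -0.701, 0.085, 0.702]
contact_force: [1.0, 0.1, -3.0]
gripper_width: 0.051
```

Emit:
{"op": "apply_moves", "data": {"travel": [[0.7,2.8,1.1],[0.7,2.8,1.1],[0.7,2.8,1.1],[0.7,2.8,1.1],[0.7,2.8,1.1],[0.7,2.2,1.1],[0,0,0],[0,0,0]], "turn": [[0,0,0],[0,0,0],[0,0,0],[0,0,0],[0,0,0],[0,0,0],[0,0,0],[0,0,0]], "grip": [1,1,1,1,1,1,1,1]}}

```text
t: 15.15
eef_pos: [0.4822, 0.095, 0.1736]
tool_rot: [-0.09, -0.7, 0.09, 0.703]
contact_force: [1.1, 0.4, -2.4]
gripper_width: 0.058
```

```bash
python3 - <<'E'
from h import *
plan([.472,.060,.16],np.pi,.26)
o=status.get_obs(); Rt=rot(o["tool_rot"]); off=(R.from_matrix([[0,0,-1],[0,-1,0],[-1,0,0]])*R.from_rotvec([0,0,.255])).inv().apply([0,-.069,-.0275])
C=cam("wrist"); im=eyes.read_camera("wrist"); Cs=cam("scene"); sc=eyes.read_camera("scene")
ctr=o["eef_pos"]+[0,-.069,-.0275]; piv=o["eef_pos"]
for th,col in((0,(255,0,0)),(-.12,(0,0,255))):
  for z,r in((0,64),(24,70)):
    P=np.c_[r*np.cos(A),r*np.sin(A),0*A+z]/1000+[0,-.069,-.0275]
    P=R.from_rotvec([th,0,0]).apply(P)+piv
    for n,i,c in(("wrist",im,C),("scene",sc,Cs)): cv2.polylines(i,[np.round(proj(n,P,c)*8).astype(np.int32)],True,col,1,cv2.LINE_AA,3)
u=proj("scene",ctr,Cs)[0].astype(int)
s=cv2.resize(sc[u[1]-50:u[1]+50,u[0]-60:u[0]+60],(480,400))
cv2.imwrite("pics/w6.png",np.hstack([cv2.resize(im[100:,200:520],(320,300))[:, :],s[:300]])[:,:,::-1])
E
```

```text
t 15.15 pos [0.4822 0.095  0.1736] q [-0.32  0.33 -0.18  2.01  0.34  0.96 -2.28] w 0.058 F [ 1.1  0.4 -2.4]
shift cm [2.2  3.04 1.01] turn [0.    0.004 0.005] axes y [ 0.    -0.968  0.252]
```

View pics/w6.png

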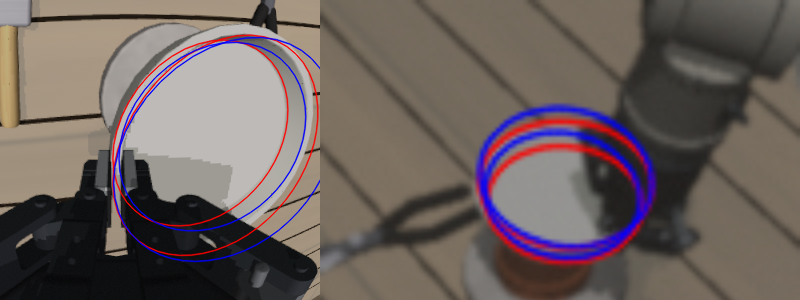

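```bash
cat >> h.py <<'E'
def tiltfit(t,ctr,cams=("wrist","scene","top"),vmax=250,sig=(.003,.003,.003,.3,.3),uvmin=0):
    from scipy.optimize import least_squares
    D=[]
    for n in cams:
        C=cam(n); eyes.read_camera(n); ms=eyes.masks_of(t,n)
        if not ms: print(n,"none"); continue
        # choose mask nearest predicted
        pc=sil(n,t,ctr,C).mean(0)
        m=min(ms,key=lambda d:np.linalg.norm(np.argwhere(d["region"]).mean(0)[::-1]-pc)); 
        c=max(cv2.findContours(m["region"].astype(np.uint8),cv2.RETR_EXTERNAL,cv2.CHAIN_APPROX_NONE)[0],key=len)[:,0].astype(float)
        if n=="wrist": c=c[(c[:,1]<vmax)&(c[:,1]>uvmin)]
        print(n,round(m["score"],2),len(c),np.round(c.mean(0)),np.round(pc)); D.append((n,C,c))
    def f(p):
        r=[]
        for n,C,c in D:
            P=np.concatenate([np.c_[q*np.cos(A),q*np.sin(A),0*A+z] for z,q in PROF[t]])/1000
            P=R.from_rotvec([p[3],p[4],0]).apply(P)+ctr+p[:3]
            h=cv2.convexHull(proj(n,P,C).astype(np.float32))
            d=np.array([cv2.pointPolygonTest(h,(float(u),float(v)),True) for u,v in c])
            r.append(np.clip(d,-8,8)/np.sqrt(len(c))*8)
        return np.concatenate(r+[p/np.array(sig)])
    s=least_squares(f,np.zeros(5),loss="soft_l1",diff_step=1e-3,x_scale=[.003,.003,.003,.1,.1])
    s2=least_squares(f,[0,0,0,.15,0],loss="soft_l1",x_scale=[.003,.003,.003,.1,.1],method="trf",diff_step=1e-2)
    for q in (s,s2): print("ctr",np.round(ctr+q.x[:3],4),"tilt",np.round(q.x[3:],3),"cost",round(q.cost,2))
E
python3 - <<'E'
from h import *
o=status.get_obs(); tiltfit("saucer_wide",o["eef_pos"]+[0,-.069,-.0275]); plan([0,0,0])
tiltfit("saucer_wide",o["eef_pos"]+[0,-.069,-.0275],("wrist",))
E
```

```text
wrist none
scene 0.84 101 [324. 183.] [330. 180.]
top 0.56 173 [303. 212.] [305. 214.]
ctr [0.4888 0.0294 0.1437] tilt [ 0.068 -0.003] cost 241.88
ctr [0.4926 0.0275 0.1413] tilt [-0.038 -0.182] cost 240.36
t 15.55 pos [0.4829 0.0971 0.1728] q [-0.32  0.33 -0.18  2.01  0.34  0.96 -2.28] w 0.054 F [ 0.6  0.3 -3.1]
shift cm [19.34  4.88 48.24] turn [-3.113  0.398  0.006] axes y [ 0.004 -0.968  0.251]
wrist 0.72 337 [421. 172.] [420. 250.]
ctr [0.4876 0.0286 0.1399] tilt [0.007 0.008] cost 10.46
ctr [0.4876 0.0286 0.1399] tilt [0.007 0.007] cost 10.46
```

```bash
python3 - <<'E'
s=open('h.py').read()
i=s.index('    s=least_squares(f,np.zeros(5)'); 
s=s[:i]+'''    from scipy.optimize import minimize
    k=np.array([.003,.003,.003,.1,.1]); g=lambda x:np.sum(2*(np.sqrt(1+f(x*k)**2)-1))
    for x0 in ([0,0,0,0,0],[0,0,0,1.5,0]):
        q=minimize(g,x0,method="Nelder-Mead",options=dict(maxiter=500,initial_simplex=np.array([x0]+[np.array(x0)+e for e in np.eye(5)])))
        x=q.x*k; print("ctr",np.round(ctr+x[:3],4),"tilt",np.round(x[3:],3),"cost",round(q.fun,2))
'''
open('h.py','w').write(s)
E
python3 - <<'E'
from h import *
o=status.get_obs(); print(o["eef_pos"],o["eef_pos"]+[0,-.069,-.0275])
tiltfit("saucer_wide",o["eef_pos"]+[0,-.069,-.0275],("wrist",))
tiltfit("saucer_wide",o["eef_pos"]+[0,-.069,-.0275],("wrist","top"))
E
```

```text
[0.48275937 0.09675855 0.17277257] [0.48275937 0.02775855 0.14527257]
wrist 0.96 345 [419. 174.] [418. 249.]
ctr [0.4871 0.0291 0.142 ] tilt [0.025 0.031] cost 52.61
ctr [0.4871 0.0291 0.142 ] tilt [0.025 0.031] cost 52.61
wrist 0.82 347 [418. 175.] [418. 249.]
top 0.96 168 [304. 212.] [305. 214.]
ctr [0.487  0.0278 0.1402] tilt [0.014 0.021] cost 302.89
ctr [0.487  0.0278 0.1402] tilt [0.014 0.021] cost 302.89
```

Emit:
{"op": "apply_moves", "data": {"travel": [[0.4,1.7,0.6],[0.4,1.7,0.6],[0,0.2,0.1],[0,0,0],[0,0,0]], "turn": [[0,0,0],[0,0,0],[0,0,0],[0,0,0],[0,0,0]], "grip": [1,1,1,1,1]}}

```text
t: 16.37
eef_pos: [0.4698, 0.0596, 0.1744]
tool_rot: [-0.09, -0.7, 0.088, 0.703]
contact_force: [-0.9, -1.7, -3.1]
gripper_width: 0.05
```

```bash
python3 - <<'E'
from h import *
plan([.470,.059,.135],np.pi,.255)
E
```

```text
t 16.37 pos [0.4698 0.0596 0.1744] q [-0.27  0.29 -0.16  2.06  0.35  0.93 -2.22] w 0.05 F [-0.9 -1.7 -3.1]
shift cm [ 3.83 -0.93 -0.03] turn [0.003 0.003 0.002] axes y [ 0.003 -0.968  0.251]
```

Emit:
{"op": "apply_moves", "data": {"travel": [[1,-0.2,0],[1,-0.3,0],[1,-0.3,0],[0.5,-0.1,0],[0,0,0],[0,0,0]], "turn": [[0,0,0],[0,0,0],[0,0,0],[0,0,0],[0,0,0],[0,0,0]], "grip": [1,1,1,1,1,1]}}

```text
t: 16.87
eef_pos: [0.4704, 0.0632, 0.1332]
tool_rot: [-0.091, -0.7, 0.086, 0.703]
contact_force: [0.4, 0.6, -2.7]
gripper_width: 0.051
```

```bash
python3 - <<'E'
from h import *
plan([.470,.059,.130],np.pi,.255)
o=status.get_obs(); tiltfit("saucer_wide",o["eef_pos"]+[0.002,-.068,-.0285],("wrist",))
E
```

```text
t 16.87 pos [0.4704 0.0632 0.1332] q [-0.29  0.36 -0.15  2.09  0.38  0.84 -2.27] w 0.051 F [ 0.4  0.6 -2.7]
shift cm [0.42 0.32 0.05] turn [0.008 0.002 0.004] axes y [ 0.008 -0.969  0.249]
wrist 0.82 336 [421. 172.] [417. 246.]
ctr [ 0.4756 -0.0046  0.1016] tilt [0.024 0.021] cost 17.58
ctr [ 0.4756 -0.0046  0.1016] tilt [0.024 0.021] cost 17.58
```

Emit:
{"op": "apply_moves", "data": {"travel": [[0.1,0.4,0.3],[0,0,0],[0.2,0,0],[0,0,0]], "turn": [[0,0,0],[0,0,0],[0,0,0],[0,0,0]], "grip": [1,1,1,1]}}

```text
t: 17.3
eef_pos: [0.4681, 0.058, 0.1328]
tool_rot: [-0.091, -0.702, 0.086, 0.702]
contact_force: [0.4, -1.1, -2.3]
gripper_width: 0.048
```

Emit:
{"op": "apply_moves", "data": {"travel": [[0.2,0,0],[0,0,0],[0,0,0]], "turn": [[0,0,0],[0,0,0],[0,0,0]], "grip": [1,1,1]}}

```text
t: 17.55
eef_pos: [0.4685, 0.0574, 0.1312]
tool_rot: [0.09, 0.702, -0.086, -0.701]
contact_force: [-0.1, 0.5, -3.9]
gripper_width: 0.046
```

```bash
python3 - <<'E'
from h import *
plan([.468,.059,.130],np.pi,.255)
o=status.get_obs(); tiltfit("saucer_wide",o["eef_pos"]+[0.002,-.068,-.0285],("wrist",))
E
```

```text
t 17.55 pos [0.4685 0.0574 0.1312] q [-0.28  0.35 -0.15  2.1   0.38  0.83 -2.27] w 0.046 F [-0.1  0.5 -3.9]
shift cm [ 0.08 -0.18  0.05] turn [ 0.005 -0.002  0.005] axes y [ 0.005 -0.969  0.248]
wrist 0.73 340 [419. 174.] [417. 246.]
ctr [ 0.4732 -0.011   0.0987] tilt [0.019 0.016] cost 48.13
ctr [ 0.4732 -0.011   0.0987] tilt [0.019 0.016] cost 48.13
```

Emit:
{"op": "apply_moves", "data": {"travel": [[0.2,-0.2,0],[0,0,0],[0,0,0]], "turn": [[0,0,0],[0,0,0],[0,0,0]], "grip": [1,1,1]}}

```text
t: 17.9
eef_pos: [0.4688, 0.0584, 0.1293]
tool_rot: [0.091, 0.702, -0.087, -0.701]
contact_force: [-1.5, 0.3, 1.2]
gripper_width: 0.05
```

Emit:
{"op": "apply_moves", "data": {"travel": [[0.2,-0.05,0],[0,0,0],[0,0,0]], "turn": [[0,0,0],[0,0,0],[0,0,0]], "grip": [1,1,1]}}

```text
t: 18.15
eef_pos: [0.4691, 0.0587, 0.1289]
tool_rot: [0.091, 0.702, -0.088, -0.701]
contact_force: [-1.4, -0.8, 3.0]
gripper_width: 0.051
```

Emit:
{"op": "apply_moves", "data": {"travel": [[0,0,0],[0,0,0],[0,0,0],[0,0,0],[0,0,0]], "turn": [[0,0,0],[0,0,0],[0,0,0],[0,0,0],[0,0,0]], "grip": [0.9,0.8,0.7,0.7,0.7]}}

```text
t: 18.57
eef_pos: [0.4698, 0.0595, 0.1288]
tool_rot: [0.091, 0.703, -0.087, -0.7]
contact_force: [-0.4, -0.8, -0.1]
gripper_width: 0.298
```

Emit:
{"op": "apply_moves", "data": {"travel": [[-1,0,0],[-2,0,0],[-3,0,0],[-3,0,0],[-2,0,0],[0,0,0]], "turn": [[0,0,0],[0,0,0],[0,0,0],[0,0,0],[0,0,0],[0,0,0]], "grip": [0.7,0.7,0.7,0.7,0.7,0.7]}}

```text
t: 19.07
eef_pos: [0.4676, 0.0886, 0.2412]
tool_rot: [-0.091, -0.701, 0.086, 0.702]
contact_force: [0.6, 1.1, 0.9]
gripper_width: 0.3
```

```bash
python3 - <<'E'
from h import *
im=eyes.read_camera("wrist"); cv2.imwrite("pics/w7.png",im[:,:,::-1])
plan([.417,.267,.22],np.pi)
tiltfit("saucer_wide",np.array([.472,-.009,.102]),("wrist",),vmax=400)
eyes.read_camera("top");print(find("top","saucer_wide",.102),find("top","pot_small",0))
E
```

```text
t 19.12 pos [0.4672 0.0879 0.2398] q [-0.3   0.21 -0.19  1.99  0.3   1.08 -2.21] w 0.3 F [ 1.  -1.2  0.7]
shift cm [ -2.55 -17.87   4.9 ] turn [ 0.007  0.002 -0.253] axes y [ 0.007 -0.968  0.25 ]
wrist 0.83 413 [380. 186.] [383. 190.]
ctr [ 0.4733 -0.011   0.0955] tilt [-0.022 -0.004] cost 54.67
ctr [ 0.4733 -0.011   0.0955] tilt [-0.022 -0.004] cost 54.67
[(0.81, [0.4729, -0.0092], np.float64(0.96))] []
```

View pics/w7.png

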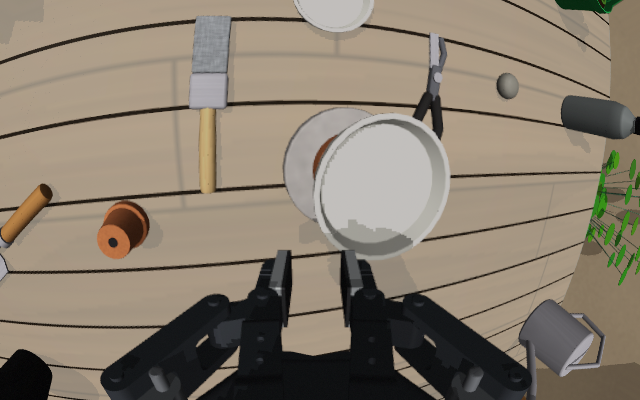

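Emit:
{"op": "apply_moves", "data": {"travel": [[0,-1.5,0.5],[0,-2,0.7],[0,-2.5,0.7],[0,-3,0.8],[0,-3,0.8],[0,-3,0.8],[1,-2.5,0.6],[2,0,0]], "turn": [[0,0,-0.085],[0,0,-0.085],[0,0,-0.083],[0,0,0],[0,0,0],[0,0,0],[0,0,0],[0,0,0]], "grip": [0.27,0.27,0.27,0.27,0.27,0.27,0.27,0.27], "newtons": 40}}

```text
t: 20.03
eef_pos: [0.4122, 0.2612, 0.1912]
tool_rot: [0.005, -0.7, 0.001, 0.714]
contact_force: [0.6, 0.5, -0.6]
gripper_width: 0.73
```

Emit:
{"op": "apply_moves", "data": {"travel": [[2,0,0],[0,0,0],[0,0,0]], "turn": [[0,0,0],[0,0,0],[0,0,0]], "grip": [0.27,0.27,0.27]}}

```text
t: 20.28
eef_pos: [0.408, 0.261, 0.1652]
tool_rot: [0.001, -0.697, 0.002, 0.717]
contact_force: [0.5, 0.3, -0.2]
gripper_width: 0.731
```

```bash
python3 - <<'E'
from h import *
C=cam("wrist");eyes.read_camera("wrist"); print(find("wrist","pot_small",0,C))
plan([.417,.267,.04],np.pi)
E
```

```text
[(0.78, [0.418, 0.2692], np.float64(0.97))]
t 20.38 pos [0.4084 0.2608 0.166 ] q [-0.42  0.3  -0.31  2.05  0.1   0.82 -2.36] w 0.731 F [-0.5 -0.9 -0. ]
shift cm [12.57 -0.63 -1.2 ] turn [-0.005  0.028  0.   ] axes y [-0.005 -1.     0.   ]
```

Emit:
{"op": "apply_moves", "data": {"travel": [[0,-0.7,-0.9],[2,0,0],[2,0,0],[2,0,0],[1,0,0],[0,0,0]], "turn": [[-0.005,0.028,0],[0,0,0],[0,0,0],[0,0,0],[0,0,0],[0,0,0]], "grip": [0.27,0.27,0.27,0.27,0.27,0.27]}}

```text
t: 20.88
eef_pos: [0.4248, 0.2674, 0.1004]
tool_rot: [-0.005, 0.712, -0.001, -0.703]
contact_force: [0.1, -0.1, -0.4]
gripper_width: 0.731
```

```bash
python3 - <<'E'
from h import *
C=cam("wrist");eyes.read_camera("wrist"); print(find("wrist","pot_small",0,C))
plan([.4175,.268,.04],np.pi)
E
```

```text
[(0.91, [0.4182, 0.2693], np.float64(0.95))]
t 20.98 pos [0.4254 0.268  0.1018] q [-0.46  0.41 -0.27  2.08  0.18  0.65 -2.44] w 0.73 F [-0.8 -0.6  0.9]
shift cm [6.17 0.05 0.88] turn [-0.008 -0.015  0.007] axes y [-0.008 -1.    -0.007]
```

Emit:
{"op": "apply_moves", "data": {"travel": [[0,-0.1,0.7],[0,0,0],[1.5,0,0.1],[1.5,0,0.1],[1.5,0,0.1],[1.2,0,0.1],[0,0,0],[0,0,0]], "turn": [[-0.008,-0.015,0.007],[0,0,0],[0,0,0],[0,0,0],[0,0,0],[0,0,0],[0,0,0],[0,0,0]], "grip": [0.27,0.27,0.27,0.27,0.27,0.27,0.27,0.27]}}

```text
t: 21.65
eef_pos: [0.4186, 0.2736, 0.0517]
tool_rot: [-0.003, 0.711, 0.003, -0.704]
contact_force: [-0.5, 0.6, -0.3]
gripper_width: 0.73
```

```bash
python3 - <<'E'
from h import *
plan([.418,.269,.04],np.pi)
E
```

```text
t 21.65 pos [0.4186 0.2736 0.0517] q [-0.5   0.5  -0.25  2.11  0.23  0.55 -2.48] w 0.73 F [-0.5  0.6 -0.3]
shift cm [1.16 0.47 0.08] turn [ 0.001 -0.01   0.008] axes y [ 0.001 -1.    -0.008]
```

Emit:
{"op": "apply_moves", "data": {"travel": [[0.3,0.4,0.1],[0.8,0,0],[0,0,0],[0,0,0],[0,0,0],[0,0,0],[0,0,0],[0,0,0]], "turn": [[0,-0.01,0.008],[0,0,0],[0,0,0],[0,0,0],[0,0,0],[0,0,0],[0,0,0],[0,0,0]], "grip": [0.27,0.27,0.27,1,1,1,1,1]}}

```text
t: 22.32
eef_pos: [0.4197, 0.2703, 0.0439]
tool_rot: [-0.001, 0.708, 0.001, -0.706]
contact_force: [0.3, 0.1, -2.3]
gripper_width: 0.563
```

```bash
python3 - <<'E'
from h import *
plan([.418,.269,.04],np.pi)
E
```

```text
t 22.32 pos [0.4197 0.2703 0.0439] q [-0.5   0.51 -0.24  2.11  0.23  0.54 -2.48] w 0.563 F [ 0.3  0.1 -2.3]
shift cm [0.39 0.13 0.17] turn [-0.    -0.004  0.002] axes y [-0.    -1.    -0.002]
```

Emit:
{"op": "apply_moves", "data": {"travel": [[-1,0,0],[-2.5,0,0],[-3.5,0,0],[-3.5,0,0],[-3.5,0,0],[-3.5,0,0],[0,1.5,-0.3],[0,3,-0.6]], "turn": [[0,0,0],[0,0,0],[0,0,0],[0,0,0],[0,0,0],[0,0,0],[0,0,0],[0,0,0]], "grip": [1,1,1,1,1,1,1,1]}}

```text
t: 22.98
eef_pos: [0.4248, 0.2298, 0.231]
tool_rot: [0.002, 0.707, 0.006, -0.707]
contact_force: [0.5, -0.4, -1.6]
gripper_width: 0.562
```

Emit:
{"op": "apply_moves", "data": {"travel": [[0,3,-0.6],[0,3.5,-0.7],[0,3.5,-0.7],[0,3.5,-0.7],[0,3.5,-0.7],[0,2.5,-0.5],[0,1.5,-0.3],[0,0,0]], "turn": [[0,0,0],[0,0,0],[0,0,0],[0,0,0],[0,0,0],[0,0,0],[0,0,0],[0,0,0]], "grip": [1,1,1,1,1,1,1,1]}}

```text
t: 23.65
eef_pos: [0.4701, 0.0069, 0.2384]
tool_rot: [0.001, 0.711, 0.006, -0.703]
contact_force: [-0.0, -0.4, -1.0]
gripper_width: 0.564
```

```bash
python3 - <<'E'
from h import *
plan([.474,-.0095,.20],np.pi)
E
```

```text
t 23.65 pos [0.4701 0.0069 0.2384] q [-0.02  0.15 -0.13  2.04  0.02  0.94 -1.73] w 0.564 F [-0.  -0.4 -1. ]
shift cm [ 3.84  1.67 -0.33] turn [ 0.01  -0.011  0.007] axes y [ 0.01  -1.    -0.007]
```

Emit:
{"op": "apply_moves", "data": {"travel": [[0,1.4,-0.4],[0,0,0],[2,0,0],[2,0,0],[1,0,0],[0,0,0],[0,0,0]], "turn": [[0.01,-0.011,0.007],[0,0,0],[0,0,0],[0,0,0],[0,0,0],[0,0,0],[0,0,0]], "grip": [1,1,1,1,1,1,1]}}

```text
t: 24.23
eef_pos: [0.4756, -0.0053, 0.1898]
tool_rot: [0.0, 0.708, 0.001, -0.707]
contact_force: [0.6, 0.1, -0.5]
gripper_width: 0.568
```

```bash
python3 - <<'E'
from h import *
im=eyes.read_camera("wrist"); cv2.imwrite("pics/w8.png",im[60:,100:560,::-1])
o=status.get_obs();print(find("wrist","pot_small",o["eef_pos"][2]-.044),find("wrist","saucer_wide",.102))
plan([.474,-.0095,.155],np.pi)
E
```

```text
[(0.6, [0.5473, -0.0388], np.float64(0.28)), (0.55, [0.4731, -0.0053], np.float64(0.92))] [(0.85, [0.474, -0.0082], np.float64(0.63))]
t 24.38 pos [ 0.4762 -0.0056  0.1906] q [-0.01  0.23 -0.12  2.07  0.04  0.84 -1.72] w 0.564 F [ 0.5 -0.3 -1. ]
shift cm [3.55 0.39 0.23] turn [ 0.002 -0.004  0.001] axes y [ 0.002 -1.    -0.001]
```

View pics/w8.png

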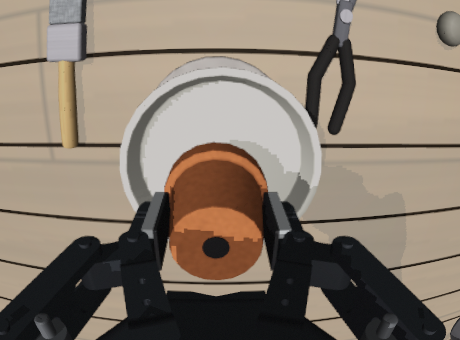

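Emit:
{"op": "apply_moves", "data": {"travel": [[0.5,0.4,0],[1,0,0],[1,0,0],[0.6,0,0],[0,0,0],[0,0,0]], "turn": [[0,-0.004,0],[0,0,0],[0,0,0],[0,0,0],[0,0,0],[0,0,0]], "grip": [1,1,1,1,1,1]}}

```text
t: 24.88
eef_pos: [0.4774, -0.01, 0.1581]
tool_rot: [0.0, 0.708, 0.001, -0.706]
contact_force: [0.9, 0.3, -0.9]
gripper_width: 0.566
```

```bash
python3 - <<'E'
from h import *
plan([.476,-.0095,.151],np.pi)
E
```

```text
t 24.88 pos [ 0.4774 -0.01    0.1581] q [-0.01  0.28 -0.12  2.1   0.04  0.76 -1.72] w 0.566 F [ 0.9  0.3 -0.9]
shift cm [ 0.71 -0.04  0.14] turn [ 0.002 -0.002  0.001] axes y [ 0.002 -1.    -0.001]
```

Emit:
{"op": "apply_moves", "data": {"travel": [[0.5,0,0.1],[0,0,0],[0,0,0]], "turn": [[0,0,0],[0,0,0],[0,0,0]], "grip": [1,1,1]}}

```text
t: 25.13
eef_pos: [0.4762, -0.0099, 0.1523]
tool_rot: [0.0, 0.708, 0.001, -0.706]
contact_force: [0.9, 0.3, -0.4]
gripper_width: 0.563
```

Emit:
{"op": "apply_moves", "data": {"travel": [[0.2,0,0],[0,0,0],[0,0,0]], "turn": [[0,0,0],[0,0,0],[0,0,0]], "grip": [1,1,1]}}

```text
t: 25.38
eef_pos: [0.4768, -0.0098, 0.1507]
tool_rot: [0.0, 0.708, 0.001, -0.706]
contact_force: [-0.1, -0.0, -1.6]
gripper_width: 0.566
```

Emit:
{"op": "apply_moves", "data": {"travel": [[0.2,0,0],[0,0,0],[0,0,0]], "turn": [[0,0,0],[0,0,0],[0,0,0]], "grip": [1,1,1]}}

```text
t: 25.63
eef_pos: [0.4779, -0.0097, 0.1512]
tool_rot: [0.0, 0.709, 0.001, -0.705]
contact_force: [0.4, 0.3, -1.3]
gripper_width: 0.565
```

```bash
python3 - <<'E'
from h import *
plan([.476,-.0095,.151],np.pi)
E
```

```text
t 25.63 pos [ 0.4779 -0.0097  0.1512] q [-0.01  0.29 -0.11  2.11  0.05  0.74 -1.73] w 0.565 F [ 0.4  0.3 -1.3]
shift cm [ 0.02 -0.02  0.19] turn [ 0.002 -0.006  0.001] axes y [ 0.002 -1.    -0.001]
```

Emit:
{"op": "apply_moves", "data": {"travel": [[0.3,0,0.1],[0.1,0,0],[0,0,0]], "turn": [[0,0,0],[0,0,0],[0,0,0]], "grip": [1,1,1]}}

```text
t: 25.88
eef_pos: [0.479, -0.0097, 0.1509]
tool_rot: [-0.0, 0.711, 0.001, -0.703]
contact_force: [-0.4, -0.4, -1.3]
gripper_width: 0.567
```

Emit:
{"op": "apply_moves", "data": {"travel": [[0.1,0,0.2],[0,0,0],[0,0,0]], "turn": [[0,-0.01,0],[0,0,0],[0,0,0]], "grip": [1,1,1]}}

```text
t: 26.13
eef_pos: [0.4779, -0.0097, 0.1504]
tool_rot: [-0.0, 0.708, 0.001, -0.706]
contact_force: [-1.5, 0.1, 3.5]
gripper_width: 0.562
```

```bash
python3 - <<'E'
from h import *
eyes.read_camera("wrist");C=cam("wrist");print(find("wrist","pot_small",.107,C))
plan([.476,-.0095,.151],np.pi)
E
```

```text
[(0.68, [0.4761, -0.0095], np.float64(0.92))]
t 26.23 pos [ 0.4779 -0.0096  0.1504] q [-0.01  0.29 -0.11  2.1   0.05  0.74 -1.73] w 0.567 F [-0.7  0.1  3.4]
shift cm [-0.06 -0.01  0.19] turn [ 0.001 -0.002  0.002] axes y [ 0.001 -1.    -0.002]
```

Emit:
{"op": "apply_moves", "data": {"travel": [[0,0,0],[0,0,0],[0,0,0],[0,0,0],[-1,0,0],[-2,0,0],[-3,0,0],[-3,0,0]], "turn": [[0,0,0],[0,0,0],[0,0,0],[0,0,0],[0,0,0],[0,0,0],[0,0,0],[0,0,0]], "grip": [0.35,0.25,0.25,0.25,0.25,0.25,0.25,0.25]}}

```text
t: 26.9
eef_pos: [0.4722, -0.01, 0.2372]
tool_rot: [-0.0, -0.702, -0.001, 0.712]
contact_force: [0.5, 0.0, 0.8]
gripper_width: 0.754
```

```bash
python3 - <<'E'
from h import *
eyes.read_camera("wrist");C=cam("wrist");print(find("wrist","pot_small",.107,C),find("wrist","saucer_small",0,C),find("wrist","saucer_wide",.102,C))
eyes.read_camera("scene"); print(find("scene","pot_small",.107),find("scene","saucer_wide",.102),find("scene","saucer_small",0))
plan([.681,.011+.048,.12],np.pi)
E
```

```text
[(0.68, [0.4794, -0.0091], np.float64(0.96))] [(0.63, [0.6905, 0.0122], np.float64(0.98))] [(0.8, [0.4775, -0.0081], np.float64(0.76))]
[(0.76, [0.4762, -0.0124], np.float64(0.91))] [(0.84, [0.4763, -0.0108], np.float64(0.74))] [(0.7, [0.6843, 0.0092], np.float64(0.95))]
t 27.3 pos [ 0.4722 -0.01    0.2351] q [-0.    0.17 -0.12  2.02  0.02  0.96 -1.7 ] w 0.749 F [-0.  -0.4 -0.3]
shift cm [ 11.2   -6.86 -21.06] turn [0.002 0.015 0.001] axes y [ 0.002 -1.    -0.001]
```

Emit:
{"op": "apply_moves", "data": {"travel": [[0,0.3,-2.5],[0,0.4,-3.7],[0,0.4,-3.7],[0,0.4,-3.7],[0,0.4,-3.7],[1,0.4,-3.2],[2,0.3,-0.6],[2,0,0]], "turn": [[0,0.015,0],[0,0,0],[0,0,0],[0,0,0],[0,0,0],[0,0,-0.1],[0,0,-0.11],[0,0,-0.11]], "grip": [0.6,0.6,0.6,0.6,0.6,0.6,0.6,0.6], "newtons": 60}}

```text
t: 27.97
eef_pos: [0.6905, -0.0201, 0.1784]
tool_rot: [0.111, -0.696, -0.123, 0.699]
contact_force: [-0.4, 0.0, -1.3]
gripper_width: 0.401
```

Emit:
{"op": "apply_moves", "data": {"travel": [[2,0,0],[0,0,0],[0,0,0]], "turn": [[0,0,0],[0,0,0],[0,0,0]], "grip": [0.6,0.6,0.6]}}

```text
t: 28.22
eef_pos: [0.6871, -0.0227, 0.1476]
tool_rot: [0.118, -0.691, -0.119, 0.703]
contact_force: [-0.5, -0.2, 0.7]
gripper_width: 0.397
```

```bash
python3 - <<'E'
from h import *
eyes.read_camera("wrist");C=cam("wrist");print(find("wrist","saucer_small",0,C))
plan([.683,-.0385,.0255],np.pi,-.32)
E
```

```text
[(0.72, [0.504, 0.0171], np.float64(0.46)), (0.7, [0.6823, 0.0123], np.float64(0.95))]
t 28.32 pos [ 0.6872 -0.0209  0.149 ] q [ 0.22  0.65 -0.2   1.56 -0.25  0.99 -1.36] w 0.398 F [ 0.5  0.4 -0.1]
shift cm [11.08  5.74  0.24] turn [0.001 0.017 0.017] axes y [ 0.001 -0.944 -0.33 ]
```

Emit:
{"op": "apply_moves", "data": {"travel": [[0,2.8,0.1],[0,2.8,0.1],[0,0,0],[2,0,0],[2,0,0],[2,0,0],[0,0,0],[0,0,0]], "turn": [[0,0.017,0.017],[0,0,0],[0,0,0],[0,0,0],[0,0,0],[0,0,0],[0,0,0],[0,0,0]], "grip": [0.6,0.6,0.6,0.6,0.6,0.6,0.6,0.6]}}

```text
t: 28.98
eef_pos: [0.6936, -0.0474, 0.0886]
tool_rot: [-0.104, 0.706, 0.117, -0.691]
contact_force: [0.4, 0.2, 0.6]
gripper_width: 0.399
```

```bash
python3 - <<'E'
from h import *
eyes.read_camera("wrist");C=cam("wrist");print(find("wrist","saucer_small",0,C))
plan([.683,-.0375,.0255],np.pi,-.32)
E
```

```text
[(0.93, [0.6829, 0.0114], np.float64(0.88))]
t 29.08 pos [ 0.6936 -0.0475  0.0888] q [ 0.25  0.71 -0.2   1.59 -0.24  0.87 -1.3 ] w 0.403 F [-0.7 -0.2  0.7]
shift cm [6.31 0.98 1.19] turn [ 0.021 -0.018 -0.006] axes y [ 0.021 -0.951 -0.309]
```

Emit:
{"op": "apply_moves", "data": {"travel": [[0,0.9,1],[0,0,0],[1.5,0,0],[1.5,0,0],[1.5,0,0],[0.8,0,0],[0,0,0],[0,0,0]], "turn": [[0.021,-0.018,-0.006],[0,0,0],[0,0,0],[0,0,0],[0,0,0],[0,0,0],[0,0,0],[0,0,0]], "grip": [0.6,0.6,0.6,0.6,0.6,0.6,0.6,0.6]}}

```text
t: 29.75
eef_pos: [0.6846, -0.041, 0.0341]
tool_rot: [-0.113, 0.699, 0.111, -0.697]
contact_force: [0.4, 0.6, -0.2]
gripper_width: 0.399
```

```bash
python3 - <<'E'
from h import *
plan([.683,-.0375,.0255],np.pi,-.32)
E
```

```text
t 29.75 pos [ 0.6846 -0.041   0.0341] q [ 0.25  0.78 -0.2   1.62 -0.25  0.79 -1.3 ] w 0.399 F [ 0.4  0.6 -0.2]
shift cm [ 0.92 -0.07  0.17] turn [-0.003 -0.004 -0.002] axes y [-0.003 -0.95  -0.313]
```

Emit:
{"op": "apply_moves", "data": {"travel": [[0.8,-0.1,0.2],[0.1,0,0],[0,0,0],[0,0,0],[0,0,0],[0,0,0],[0,0,0],[0,0,0]], "turn": [[0,0,0],[0,0,0],[0,0,0],[0,0,0],[0,0,0],[0,0,0],[0,0,0],[0,0,0]], "grip": [0.6,0.6,0.7,0.8,0.9,1,1,1]}}

```text
t: 30.42
eef_pos: [0.6833, -0.0375, 0.0261]
tool_rot: [-0.113, 0.7, 0.111, -0.696]
contact_force: [0.4, 0.5, -2.0]
gripper_width: 0.053
```

```bash
python3 - <<'E'
from h import *
plan([.683,-.0375,.0255],np.pi,-.32)
E
```

```text
t 30.42 pos [ 0.6833 -0.0375  0.0261] q [ 0.24  0.79 -0.2   1.63 -0.25  0.78 -1.3 ] w 0.053 F [ 0.4  0.5 -2. ]
shift cm [0.06 0.02 0.03] turn [-0.002 -0.006 -0.003] axes y [-0.002 -0.95  -0.312]
```

Emit:
{"op": "apply_moves", "data": {"travel": [[-0.7,-0.2,0],[-1.5,-0.5,0],[-2.8,-0.9,0],[-3.2,-1,0],[-3.2,-1,0],[-3.2,-1,0],[-3.2,-1,0],[-1.5,-0.5,1.5]], "turn": [[0,0,0],[0,0,0],[0,0,0],[0,0,0],[0,0,0],[0,0,0],[0,0,0],[0,0,0]], "grip": [1,1,1,1,1,1,1,1]}}

```text
t: 31.08
eef_pos: [0.6657, -0.0397, 0.2401]
tool_rot: [0.113, -0.698, -0.11, 0.698]
contact_force: [0.9, -0.1, 0.4]
gripper_width: 0.054
```

Emit:
{"op": "apply_moves", "data": {"travel": [[0,0.2,2.5],[0,0.3,2.8],[0,0.3,2.8],[0,0.3,2.8],[0,0.3,2.8],[0,0.3,2],[0,0,0],[0,0,0]], "turn": [[0,0,0],[0,0,0],[0,0,0],[0,0,0],[0,0,0],[0,0,0],[0,0,0],[0,0,0]], "grip": [1,1,1,1,1,1,1,1]}}

```text
t: 31.75
eef_pos: [0.5034, -0.0549, 0.253]
tool_rot: [-0.109, 0.707, 0.11, -0.69]
contact_force: [0.1, -0.8, -1.3]
gripper_width: 0.044
```

```bash
python3 - <<'E'
from h import *
plan([.476,-.059,.22],np.pi,-.32)
o=status.get_obs(); im=eyes.read_camera("wrist"); cv2.imwrite("pics/w9.png",im[40:,60:560,::-1])
tiltfit("saucer_small",o["eef_pos"]+[0,.049,-.026],("wrist",))
E
```

```text
t 31.75 pos [ 0.5034 -0.0549  0.253 ] q [ 0.36  0.24 -0.21  1.93 -0.31  1.02 -1.26] w 0.044 F [ 0.1 -0.8 -1.3]
shift cm [2.95 1.39 2.82] turn [ 0.005 -0.025 -0.008] axes y [ 0.005 -0.952 -0.306]
wrist 0.56 232 [240. 202.] [242. 256.]
ctr [ 0.5032 -0.0045  0.2226] tilt [-0.003 -0.002] cost 78.55
ctr [ 0.5032 -0.0045  0.2226] tilt [-0.003 -0.002] cost 78.55
```

View pics/w9.png

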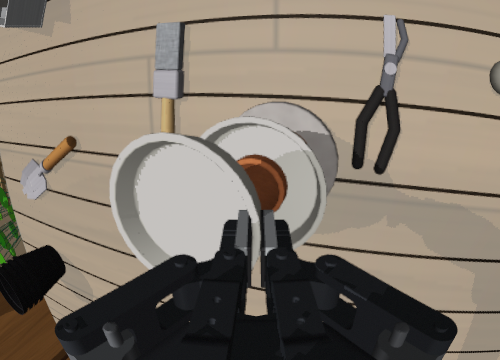

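Emit:
{"op": "apply_moves", "data": {"travel": [[0,0.2,1.4],[0,0.3,1.3],[0,0,0],[1.4,0.4,0],[1.4,0.4,0],[0,0,0],[0,0,0]], "turn": [[0.005,-0.025,-0.008],[0,0,0],[0,0,0],[0,0,0],[0,0,0],[0,0,0],[0,0,0]], "grip": [1,1,1,1,1,1,1]}}

```text
t: 32.48
eef_pos: [0.4771, -0.0582, 0.2208]
tool_rot: [0.113, -0.697, -0.114, 0.699]
contact_force: [-0.8, 0.1, 0.1]
gripper_width: 0.047
```

```bash
python3 - <<'E'
from h import *
plan([.476,-.060,.195],np.pi,-.32)
o=status.get_obs(); tiltfit("saucer_small",o["eef_pos"]+[0,.050,-.028],("wrist",))
E
```

```text
t 32.48 pos [ 0.4771 -0.0582  0.2208] q [ 0.37  0.26 -0.21  2.   -0.32  0.97 -1.21] w 0.047 F [-0.8  0.1  0.1]
shift cm [2.39 0.98 0.11] turn [0.001 0.003 0.002] axes y [ 0.001 -0.949 -0.316]
wrist 0.55 235 [240. 202.] [243. 253.]
ctr [ 0.4757 -0.0079  0.1912] tilt [-0.009  0.015] cost 73.5
ctr [ 0.4757 -0.0079  0.1912] tilt [-0.009  0.015] cost 73.5
```

Emit:
{"op": "apply_moves", "data": {"travel": [[0.7,0.4,0],[0.7,0.3,0],[0.5,0.1,0],[0,0,0],[0,0,0]], "turn": [[0,0,0],[0,0,0],[0,0,0],[0,0,0],[0,0,0]], "grip": [1,1,1,1,1]}}

```text
t: 33.0
eef_pos: [0.4786, -0.0603, 0.2001]
tool_rot: [-0.112, 0.698, 0.114, -0.698]
contact_force: [-0.4, 0.5, -1.8]
gripper_width: 0.047
```

```bash
python3 - <<'E'
from h import *
plan([.476,-.060,.195],np.pi,-.32)
o=status.get_obs(); tiltfit("saucer_small",o["eef_pos"]+[0,.050,-.028],("wrist",))
E
```

```text
t 33.0 pos [ 0.4786 -0.0603  0.2001] q [ 0.38  0.29 -0.21  2.01 -0.32  0.93 -1.2 ] w 0.047 F [-0.4  0.5 -1.8]
shift cm [0.5  0.13 0.26] turn [ 0.003 -0.001  0.001] axes y [ 0.003 -0.949 -0.315]
wrist 0.76 232 [239. 202.] [243. 253.]
ctr [ 0.4778 -0.0102  0.1708] tilt [-0.008 -0.002] cost 64.16
ctr [ 0.4778 -0.0102  0.1708] tilt [-0.008 -0.002] cost 64.16
```

Emit:
{"op": "apply_moves", "data": {"travel": [[0.3,0.1,0.2],[0,0,0],[0,0,0]], "turn": [[0,0,0],[0,0,0],[0,0,0]], "grip": [1,1,1]}}

```text
t: 33.35
eef_pos: [0.4768, -0.0602, 0.1974]
tool_rot: [-0.112, 0.699, 0.114, -0.697]
contact_force: [0.4, -0.5, -0.9]
gripper_width: 0.049
```

Emit:
{"op": "apply_moves", "data": {"travel": [[0.3,0.1,0],[0,0,0],[0,0,0]], "turn": [[0,0,0],[0,0,0],[0,0,0]], "grip": [1,1,1]}}

```text
t: 33.6
eef_pos: [0.4769, -0.0603, 0.1941]
tool_rot: [-0.112, 0.699, 0.114, -0.697]
contact_force: [-0.9, -0.3, -0.8]
gripper_width: 0.049
```

Emit:
{"op": "apply_moves", "data": {"travel": [[0.2,0.1,0],[0,0,0],[0,0,0]], "turn": [[0,0,0],[0,0,0],[0,0,0]], "grip": [1,1,1]}}

```text
t: 33.85
eef_pos: [0.477, -0.0606, 0.1917]
tool_rot: [-0.112, 0.699, 0.114, -0.697]
contact_force: [0.4, -1.3, -1.7]
gripper_width: 0.053
```

```bash
python3 - <<'E'
from h import *
o=status.get_obs(); print(o["contact_force"]);tiltfit("saucer_small",o["eef_pos"]+[0,.050,-.028],("wrist",))
E
```

```text
[ 0.35638488 -1.34085194 -1.71943229]
wrist 0.57 231 [239. 202.] [243. 253.]
ctr [ 0.4761 -0.0108  0.1628] tilt [-0.004  0.009] cost 57.7
ctr [ 0.4761 -0.0108  0.1628] tilt [-0.004  0.009] cost 57.7
```

Emit:
{"op": "apply_moves", "data": {"travel": [[0.2,0.05,0],[0,0,0],[0,0,0]], "turn": [[0,0,0],[0,0,0],[0,0,0]], "grip": [1,1,1]}}

```text
t: 34.2
eef_pos: [0.4773, -0.0607, 0.1901]
tool_rot: [-0.112, 0.699, 0.114, -0.697]
contact_force: [-0.7, -0.0, 0.4]
gripper_width: 0.052
```

Emit:
{"op": "apply_moves", "data": {"travel": [[0.2,0.05,0],[0,0,0],[0,0,0]], "turn": [[0,0,0],[0,0,0],[0,0,0]], "grip": [1,1,1]}}

```text
t: 34.45
eef_pos: [0.4778, -0.0611, 0.1897]
tool_rot: [-0.112, 0.7, 0.114, -0.696]
contact_force: [-2.0, 0.1, 3.1]
gripper_width: 0.049
```

Contact; release and back off along the wall direction.

Emit:
{"op": "apply_moves", "data": {"travel": [[0,0,0],[0,0,0],[0,0,0],[0,0,0],[-1,0,0],[-2,0,0],[-3,0,0],[-3,0,0]], "turn": [[0,0,0],[0,0,0],[0,0,0],[0,0,0],[0,0,0],[0,0,0],[0,0,0],[0,0,0]], "grip": [0.9,0.8,0.7,0.7,0.7,0.7,0.7,0.7]}}

```text
t: 35.12
eef_pos: [0.4738, -0.0875, 0.2733]
tool_rot: [0.113, -0.695, -0.116, 0.7]
contact_force: [0.7, -0.4, 0.3]
gripper_width: 0.298
```

```bash
python3 - <<'E'
from h import *
C=cam("wrist");im=eyes.read_camera("wrist"); cv2.imwrite("pics/w10.png",im[40:,60:560,::-1])
print(find("wrist","saucer_small",.165,C),find("wrist","river_stone",0,C))
tiltfit("saucer_small",np.array([.476,-.010,.165]),("wrist",),vmax=400)
eyes.read_camera("top");print(find("top","saucer_small",.165),find("top","saucer_wide",.102))
plan([.597,-.282,.12],np.pi)
E
```

```text
[(0.93, [0.4784, -0.0118], np.float64(0.94))] [(0.66, [0.5992, -0.2799], np.float64(0.93))]
wrist 0.61 326 [267. 203.] [263. 205.]
ctr [ 0.475  -0.0079  0.1555] tilt [0.033 0.007] cost 115.09
ctr [ 0.475  -0.0079  0.1555] tilt [0.033 0.007] cost 115.09
[(0.84, [0.4775, -0.0127], np.float64(0.94))] [(0.63, [0.4734, -0.0092], np.float64(0.41))]
t 35.52 pos [ 0.4738 -0.0868  0.2713] q [ 0.41  0.21 -0.19  1.93 -0.31  1.11 -1.19] w 0.3 F [-0.3  0.3 -0.1]
shift cm [  8.    23.38 -12.3 ] turn [0.005 0.008 0.325] axes y [ 0.004 -0.948 -0.319]
```

View pics/w10.png

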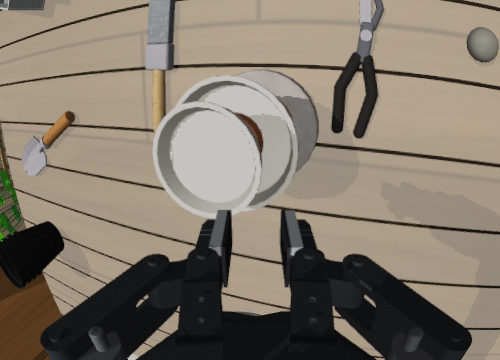

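Emit:
{"op": "apply_moves", "data": {"travel": [[0,1.5,-1],[0,2.2,-1.4],[0,2.5,-1.6],[0,3.2,-2.1],[0,3.2,-2.1],[0,3.2,-2.1],[1,3,-1.9],[3,0.3,-0.2]], "turn": [[0,0,0.108],[0,0,0.108],[0,0,0.108],[0,0,0],[0,0,0],[0,0,0],[0,0,0],[0,0,0]], "grip": [0.27,0.27,0.27,0.27,0.27,0.27,0.27,0.27], "newtons": 40}}

```text
t: 36.18
eef_pos: [0.6046, -0.2768, 0.2159]
tool_rot: [-0.012, -0.704, -0.002, 0.71]
contact_force: [-0.9, -0.9, 0.3]
gripper_width: 0.73
```

Emit:
{"op": "apply_moves", "data": {"travel": [[3,0,0],[3,0,0],[2,0,0],[0,0,0],[0,0,0]], "turn": [[0,0,0],[0,0,0],[0,0,0],[0,0,0],[0,0,0]], "grip": [0.27,0.27,0.27,0.27,0.27]}}

```text
t: 36.6
eef_pos: [0.6, -0.2782, 0.121]
tool_rot: [-0.009, -0.699, -0.004, 0.715]
contact_force: [0.3, -0.7, 0.6]
gripper_width: 0.737
```

```bash
python3 - <<'E'
from h import *
C=cam("wrist");eyes.read_camera("wrist"); print(find("wrist","river_stone",0,C))
plan([.598,-.281,.026],np.pi)
E
```

```text
[(0.73, [0.6, -0.2806], np.float64(0.95))]
t 36.7 pos [ 0.6005 -0.2783  0.1223] q [ 0.39  0.6  -0.08  1.68  0.08  0.89 -1.28] w 0.727 F [-0.   0.2 -0.4]
shift cm [9.64 0.18 0.05] turn [ 0.018  0.022 -0.009] axes y [ 0.018 -1.     0.009]
```

Emit:
{"op": "apply_moves", "data": {"travel": [[0,0.2,0],[2,0,0],[2,0,0],[2,0,0],[1.5,0,0],[0,0,0],[0,0,0]], "turn": [[0.018,0.022,-0.009],[0,0,0],[0,0,0],[0,0,0],[0,0,0],[0,0,0],[0,0,0]], "grip": [0.27,0.27,0.27,0.27,0.27,0.27,0.27]}}

```text
t: 37.28
eef_pos: [0.61, -0.2846, 0.0597]
tool_rot: [-0.0, 0.717, -0.005, -0.697]
contact_force: [-0.5, -0.1, 0.0]
gripper_width: 0.728
```

```bash
python3 - <<'E'
from h import *
C=cam("wrist");eyes.read_camera("wrist"); print(find("wrist","river_stone",0,C))
plan([.600,-.281,.020],np.pi)
E
```

```text
[(0.98, [0.5999, -0.2806], np.float64(0.97))]
t 37.38 pos [ 0.6101 -0.2846  0.0601] q [ 0.4   0.67 -0.08  1.71  0.07  0.73 -1.29] w 0.729 F [ 0.3 -0.4  0.1]
shift cm [ 3.98 -0.38  1.13] turn [-0.006 -0.03  -0.006] axes y [-0.007 -1.     0.006]
```

Emit:
{"op": "apply_moves", "data": {"travel": [[0,-0.4,1],[0,0,0],[1,0,0],[1,0,0],[1,0,0],[0,0,0],[0,0,0]], "turn": [[-0.006,-0.03,-0.006],[0,0,0],[0,0,0],[0,0,0],[0,0,0],[0,0,0],[0,0,0]], "grip": [0.27,0.27,0.27,0.27,0.27,0.27,0.27]}}

```text
t: 37.97
eef_pos: [0.6045, -0.2825, 0.0331]
tool_rot: [0.001, 0.711, -0.002, -0.703]
contact_force: [-0.3, 0.5, 1.3]
gripper_width: 0.732
```

```bash
python3 - <<'E'
from h import *
plan([.600,-.281,.020],np.pi)
E
```

```text
t 37.97 pos [ 0.6045 -0.2825  0.0331] q [ 0.4   0.71 -0.08  1.72  0.08  0.71 -1.29] w 0.732 F [-0.3  0.5  1.3]
shift cm [ 1.31 -0.15  0.47] turn [-0.002 -0.012 -0.004] axes y [-0.002 -1.     0.004]
```

Emit:
{"op": "apply_moves", "data": {"travel": [[0,-0.1,0.4],[0.6,0,0.1],[0.6,0,0.1],[0.1,0,0],[0,0,0],[0,0,0]], "turn": [[0,-0.012,-0.004],[0,0,0],[0,0,0],[0,0,0],[0,0,0],[0,0,0]], "grip": [0.27,0.27,0.27,0.27,0.27,0.27]}}

```text
t: 38.47
eef_pos: [0.5974, -0.2813, 0.0177]
tool_rot: [0.001, -0.706, 0.0, 0.708]
contact_force: [0.7, 0.6, 0.3]
gripper_width: 0.732
```

```bash
python3 - <<'E'
from h import *
plan([.600,-.281,.020],np.pi)
E
```

```text
t 38.47 pos [ 0.5974 -0.2813  0.0177] q [ 0.4   0.73 -0.08  1.73  0.08  0.69 -1.29] w 0.732 F [0.7 0.6 0.3]
shift cm [-0.23 -0.03 -0.26] turn [-0.002  0.003  0.001] axes y [-0.002 -1.    -0.001]
```

Emit:
{"op": "apply_moves", "data": {"travel": [[-0.2,0,-0.2],[0,0,0],[0,0,0],[0,0,0],[0,0,0],[0,0,0],[-0.8,0,0],[-1.5,0,0]], "turn": [[0,0,0],[0,0,0],[0,0,0],[0,0,0],[0,0,0],[0,0,0],[0,0,0],[0,0,0]], "grip": [0.27,0.27,1,1,1,1,1,1]}}

```text
t: 39.13
eef_pos: [0.5982, -0.2805, 0.0421]
tool_rot: [0.001, -0.705, -0.0, 0.709]
contact_force: [-0.5, -0.5, -1.0]
gripper_width: 0.473
```

```bash
python3 - <<'E'
from h import *
C=cam("wrist");im=eyes.read_camera("wrist"); cv2.imwrite("pics/w11.png",im[100:,160:480,::-1])
o=status.get_obs(); print(find("wrist","river_stone",o["eef_pos"][2]-.02,C))
plan([.4775,-.012,.25],np.pi)
E
```

```text
[(0.79, [0.6002, -0.2809], np.float64(0.9))]
t 39.23 pos [ 0.601  -0.2817  0.0458] q [ 0.4   0.69 -0.08  1.71  0.08  0.74 -1.29] w 0.474 F [ 0.4  0.2 -0.5]
shift cm [-20.43 -26.94  12.4 ] turn [-0.002 -0.    -0.   ] axes y [-0.002 -1.     0.   ]
```

View pics/w11.png

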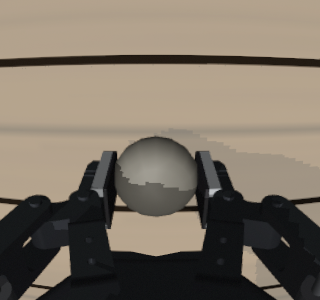

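Emit:
{"op": "apply_moves", "data": {"travel": [[-2,0,0],[-3,0,0],[-3,0,0],[-3,0,0],[-3,0,0],[-3,0,0],[-2,-0.5,0.2],[0,-2,0.9]], "turn": [[0,0,0],[0,0,0],[0,0,0],[0,0,0],[0,0,0],[0,0,0],[0,0,0],[0,0,0]], "grip": [1,1,1,1,1,1,1,1]}}

```text
t: 39.9
eef_pos: [0.5893, -0.2605, 0.2475]
tool_rot: [-0.001, 0.708, -0.004, -0.706]
contact_force: [0.9, -0.8, -0.6]
gripper_width: 0.472
```

Emit:
{"op": "apply_moves", "data": {"travel": [[0,-3,1.4],[0,-3,1.4],[0,-3,1.4],[0,-3,1.4],[0,-3,1.4],[0,-3,1.4],[0,-2,0.9],[0,0,0]], "turn": [[0,0,0],[0,0,0],[0,0,0],[0,0,0],[0,0,0],[0,0,0],[0,0,0],[0,0,0]], "grip": [1,1,1,1,1,1,1,1]}}

```text
t: 40.57
eef_pos: [0.4934, -0.0503, 0.2528]
tool_rot: [-0.0, 0.713, -0.005, -0.701]
contact_force: [0.9, 0.5, 0.1]
gripper_width: 0.471
```

```bash
python3 - <<'E'
from h import *
plan([.4775,-.012,.23],np.pi)
E
```

```text
t 40.57 pos [ 0.4934 -0.0503  0.2528] q [ 0.15  0.18 -0.2   1.97  0.05  0.98 -1.66] w 0.471 F [0.9 0.5 0.1]
shift cm [ 2.22 -3.84  1.66] turn [-0.008 -0.017 -0.007] axes y [-0.008 -1.     0.007]
```

Emit:
{"op": "apply_moves", "data": {"travel": [[0,-1.9,0.8],[0,-1.9,0.7],[0,0,0],[1.2,0,0],[1.2,0,0],[0,0,0],[0,0,0]], "turn": [[-0.008,-0.017,-0.007],[0,0,0],[0,0,0],[0,0,0],[0,0,0],[0,0,0],[0,0,0]], "grip": [1,1,1,1,1,1,1]}}

```text
t: 41.15
eef_pos: [0.4793, -0.0119, 0.2321]
tool_rot: [0.002, 0.71, 0.0, -0.704]
contact_force: [0.5, 0.7, -0.4]
gripper_width: 0.469
```

```bash
python3 - <<'E'
from h import *
C=cam("wrist");im=eyes.read_camera("wrist"); cv2.imwrite("pics/w12.png",im[60:,120:520,::-1])
o=status.get_obs(); print(find("wrist","river_stone",o["eef_pos"][2]-.02,C),find("wrist","saucer_small",.165,C))
plan([.4775,-.012,.195],np.pi)
E
```

```text
[(0.88, [0.4798, -0.0118], np.float64(0.95))] [(0.93, [0.4773, -0.012], np.float64(0.69))]
t 41.3 pos [ 0.4795 -0.0118  0.2324] q [ 0.1   0.18 -0.23  2.02  0.06  0.93 -1.73] w 0.469 F [ 0.6  1.3 -0.8]
shift cm [3.74 0.01 0.23] turn [ 0.002 -0.009 -0.002] axes y [ 0.002 -1.     0.002]
```

View pics/w12.png

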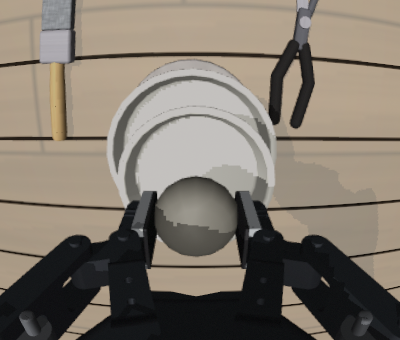

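Emit:
{"op": "apply_moves", "data": {"travel": [[1,0,0.2],[1,0,0],[1,0,0.1],[0.4,0,0],[0,0,0],[0,0,0]], "turn": [[0,-0.009,0],[0,0,0],[0,0,0],[0,0,0],[0,0,0],[0,0,0]], "grip": [1,1,1,1,1,1]}}

```text
t: 41.8
eef_pos: [0.4766, -0.0127, 0.1952]
tool_rot: [-0.001, -0.707, 0.0, 0.707]
contact_force: [0.6, 0.2, -1.3]
gripper_width: 0.468
```

```bash
python3 - <<'E'
from h import *
plan([.4775,-.012,.19],np.pi)
E
```

```text
t 41.8 pos [ 0.4766 -0.0127  0.1952] q [ 0.1   0.23 -0.23  2.06  0.07  0.86 -1.75] w 0.468 F [ 0.6  0.2 -1.3]
shift cm [ 0.52 -0.07 -0.09] turn [ 0.001  0.001 -0.002] axes y [ 0.001 -1.     0.002]
```

Emit:
{"op": "apply_moves", "data": {"travel": [[0.3,0,0],[0,0,0],[0,0,0]], "turn": [[0,0,0],[0,0,0],[0,0,0]], "grip": [1,1,1]}}

```text
t: 42.05
eef_pos: [0.4768, -0.0126, 0.1919]
tool_rot: [-0.001, -0.707, 0.0, 0.707]
contact_force: [0.1, 0.8, 0.1]
gripper_width: 0.474
```

Emit:
{"op": "apply_moves", "data": {"travel": [[0.2,0,0],[0,0,0],[0,0,0]], "turn": [[0,0,0],[0,0,0],[0,0,0]], "grip": [1,1,1]}}

```text
t: 42.3
eef_pos: [0.4782, -0.0124, 0.1915]
tool_rot: [0.001, 0.708, -0.0, -0.706]
contact_force: [-0.4, 0.1, -1.6]
gripper_width: 0.472
```

Emit:
{"op": "apply_moves", "data": {"travel": [[0.3,0,0.1],[0,0,0],[0,0,0]], "turn": [[0,0,0],[0,0,0],[0,0,0]], "grip": [1,1,1]}}

```text
t: 42.55
eef_pos: [0.4802, -0.0123, 0.1919]
tool_rot: [0.001, 0.711, -0.0, -0.703]
contact_force: [-0.7, 0.5, -1.3]
gripper_width: 0.471
```

Emit:
{"op": "apply_moves", "data": {"travel": [[0.2,0,0.2],[0,0,0],[0,0,0]], "turn": [[0,-0.012,0],[0,0,0],[0,0,0]], "grip": [1,1,1]}}

```text
t: 42.8
eef_pos: [0.4796, -0.0122, 0.1909]
tool_rot: [0.001, 0.707, -0.0, -0.707]
contact_force: [-1.1, 0.3, 1.7]
gripper_width: 0.47
```

Emit:
{"op": "apply_moves", "data": {"travel": [[0,0,0],[0,0,0],[0,0,0],[0,0,0],[0,0,0],[-0.5,0,0],[-1,0,0],[-2,0,0]], "turn": [[0,0,0],[0,0,0],[0,0,0],[0,0,0],[0,0,0],[0,0,0],[0,0,0],[0,0,0]], "grip": [0.5,0.46,0.44,0.43,0.43,0.43,0.43,0.43]}}

```text
t: 43.47
eef_pos: [0.4755, -0.0124, 0.2225]
tool_rot: [-0.001, -0.703, 0.0, 0.711]
contact_force: [-0.2, -0.1, 0.6]
gripper_width: 0.568
```

Emit:
{"op": "apply_moves", "data": {"travel": [[-3,0,0],[-3,0,0],[-2,0,0],[0,0,0],[0,0,0]], "turn": [[0,0,0],[0,0,0],[0,0,0],[0,0,0],[0,0,0]], "grip": [0.43,0.43,0.43,0.43,0.43]}}

```text
t: 43.88
eef_pos: [0.4775, -0.0118, 0.3138]
tool_rot: [-0.001, -0.706, -0.0, 0.708]
contact_force: [0.1, -1.1, -0.4]
gripper_width: 0.571
```

```bash
python3 - <<'E'
from h import *
C=cam("wrist");im=eyes.read_camera("wrist")
print("stone",find("wrist","river_stone",.170,C),find("wrist","saucer_small",.165,C))
for n in("scene","top"):
    sc=eyes.read_camera(n); print(n,find(n,"river_stone",.17),find(n,"saucer_small",.165),find(n,"pot_small",.107),find(n,"saucer_wide",.102))
    if n=="scene": u=proj(n,[.475,-.01,.1],cam(n))[0].astype(int); s=cv2.resize(sc[u[1]-45:u[1]+45,u[0]-45:u[0]+45],(300,300),interpolation=cv2.INTER_CUBIC)
cv2.imwrite("pics/w13.png",np.hstack([im[60:360,120:520],s])[:,:,::-1])
plan([.476,-.012,.3],np.pi)
E
```

```text
stone [(0.83, [0.4787, -0.0126], np.float64(0.92))] [(0.77, [0.4772, -0.0121], np.float64(0.76))]
scene [(0.42, [0.4792, -0.0156], np.float64(0.92))] [(0.94, [0.4785, -0.0148], np.float64(0.71))] [] [(0.8, [0.4777, -0.0086], np.float64(0.54)), (0.15, [0.5003, 0.0216], np.float64(0.22))]
top [(0.22, [0.549, -0.1183], np.float64(0.22))] [] [(0.37, [0.5627, 0.1349], np.float64(0.38))] []
t 44.53 pos [ 0.477  -0.0118  0.312 ] q [ 0.11  0.11 -0.23  1.92  0.03  1.13 -1.7 ] w 0.569 F [-0.5  0.  -0.3]
shift cm [1.2  0.02 0.1 ] turn [ 0.002  0.007 -0.001] axes y [ 0.002 -1.     0.001]
```

View pics/w13.png

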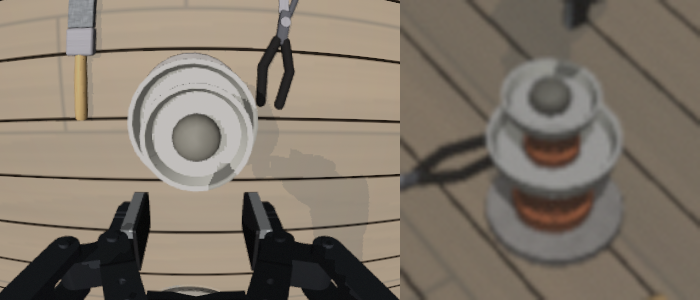

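The full tower stands upright with the stone centred in the small saucer, near pixel (195,137) in the wrist crop. The gripper is clear of it, so I'm handing in.

```bash
python3 -c "
from station import bot; print(bot.hand_in())"
```

```text
the job is handed in; nothing more can be done
None
```

The bird bath is built on the stone base in the order you asked, with each piece let go before I fetched the next. I handed the job in at about 45 s of the 134 s allowed. No verdict was reported.

**Centring:** the fits to the camera images after each release put every piece within about 5 mm of the one below, against limits of 15 mm (22 mm for the stone).

| Piece | Estimated centre x, y (m) |
|---|---|
| Stone base | 0.470, -0.008 |
| Large pot | 0.472, -0.009 |
| Wide saucer | 0.473, -0.009 |
| Small pot | 0.476, -0.010 |
| Small saucer | 0.477, -0.012 |
| River stone | 0.479, -0.013 |

**Level and clearance:** tilt fits after release gave at most 0.03 rad for the two saucers (limit 0.12). I checked the pots and the stone only by eye. In the last picture everything stood upright and the gripper was about 10 cm clear of the stone. The brush and secateurs looked undisturbed. I did not measure any of the four bystanders again at the end, and the trowel and spray bottle were not in that last picture.

**Checks that failed or disagreed:**
- The last overhead picture was no use, because the arm blocked the view. It found no saucers, and its pot and stone hits were false.
- The scene camera put the top pieces 2–3 mm further towards -y than the wrist camera did.
- The fitted saucer heights after release came out 6–10 mm lower than seated. I took that as fit error, because contact was felt at close to the expected height each time.

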